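Line up the jars under the shelf with the straightedge

TASK

Stand the stray jar upright on the worktop in front of the gap between the two jars under the little shelf. Then take the wooden straightedge by its slanted handle and push all three jars back with its long front edge until it meets the shelf's two uprights, so that the jars stand in one straight row level with the front faces of the uprights. Lay the straightedge back flat on the chopping board and let go; push the two jars under the shelf only with the straightedge, never by hand, and leave the shaker where it stands.

Things in the scene. Friction and masses are not known exactly. Their poses are not given: they have to be found in the camera images.
- shelf: Fixed low wooden shelf on the worktop: two upright side panels, each 20 mm wide (y), 110 mm deep (x), 180 mm high, 266 mm clear between them, under a board with bowls and a mug fixed on it. Origin: on the worktop, midway between the uprights, in the plane of their front faces; x points into the shelf (away from the robot), y left, z up. No stop behind the jars.
- shelf_edge (a point): Middle of the lower front edge of the shelf's board, 180 mm above the worktop and 60 mm in front of the uprights' front faces; the board is 326 mm wide, 18 mm thick. The overhang leaves no room for an upright gripper: lean it back 25 to 40 degrees from vertical to work the straightedge under it. Axes as the shelf's.
- jar_a_mid (a point): Glass jar with a dark screw lid, a round cylinder 65 mm in diameter and 86 mm high, 0.33 kg, standing under the shelf left of its middle (80 to 90 mm to the left), its front standing out 10 to 35 mm in front of the uprights. The point is its centre, 43 mm above its underside.
- jar_b_mid (a point): A jar of the same kind and size, under the shelf right of its middle (80 to 90 mm to the right), also standing out 10 to 35 mm. The point is its centre, 43 mm above its underside.
- jar_c_mid (a point): The stray jar, of the same kind and size (65 mm diameter, 86 mm high), standing on the worktop to the left of the shelf's front. It belongs in the gap midway between the other two. The point is its centre, 43 mm above its underside.
- straightedge_grip (a point): On the handle of the loose wooden straightedge (0.3 kg, lying on the board): a plate 55 (x) by 300 (y) by 14 mm, its +x edge the pushing edge; handle 20 mm thick (y) by 24, 95 mm long, rising from the plate's rear middle, leaning to -x at 29 degrees from vertical. Point: 60 mm up the handle; front edge 74 mm ahead (+x), underside 63 mm below. x forward, z up.
- board: Fixed wooden chopping board, 190 mm in its x by 300 mm in its y, 22 mm thick; the straightedge lies on it, with its length along the board's y. Origin: centre of the underside, on the worktop.
- shaker_mid (a point): Small shaker with a grey domed top, 44 mm in diameter and 90 mm high, loose on the worktop near the stray jar (the two may change places). The point is its centre, 45 mm up. It is to be left alone.
Things that resemble listed ones, but are neither listed nor needed, are in the scene too. What is shaped like the part that bears jar_b_mid but green is not meant.

How it is judged:
By the outcome, as a careful person would: the job done as asked, in the order asked, and still so for the second after the job is handed in, with the robot touching nothing.
It also fails if it takes over 72 s, if anything falls off the work surface, if the arm or the gripper's body presses on something with over 40 N, if the wrist force passes 120 N, or if a joint passes its speed limit or range.

ROBOT

A 6-joint arm with a two-finger parallel gripper is mounted at the origin on a cart in front of the work surface, level with it; the furniture and walls round the work are solid. World frame = base frame: x ahead of the robot, y to its left, z up, the work surface at z = 0. Lengths are in m, angles in rad, forces in N, time in s.
With the tool pointing down it reaches from about 0.25 to 0.775 m from the base axis. Payload 4 kg.
Tool frame: the origin (TCP) lies on the mounting face of the last link; the fingertips stand 173 mm ahead of it and the grasp point (between the pads) lies 155 mm ahead of it; z points along the fingers, y is the direction in which the jaws open and shut (so a half turn about z gives the same grasp; the last joint's range is limited). The gripper opens to 85 mm and grips with 20 to 120 N. Pads are 22 mm wide; open, the fingers measure 114 mm over their backs; the gripper's body (76 mm by 85 mm) begins 54 mm behind the grasp point. The pads swing forward as they close: fully open they stand 13 mm farther back than shut.
Start: joints at [-1.345, 0.087, 1.371, -0, 1.684, -0.103], TCP at [0.178, -0.521, 0.405] pointing down, gripper open.
Joint ranges: [-3.1, 3.1], [-0.76, 2.03], [0.27, 2.55], [-1.08, 4.22], [0.17, 2.65], [-2.57, 2.57]. Speed limits (rad/s): [2.79, 2.79, 3.14, 3.14, 3.14, 3.14].

INTERFACE

Orientations are given as a rotation vector (axis times angle).
In Python, from rig import read_state, grab_frame, camera_model, sign_off gives the robot as it stands. The module is installed in compiled form; this text tells all that it offers.
- The arm moves only by the tool arm_command, never from a script. Its argument "deltas" is one flat list of numbers, 7 for each row, row after row: the shift along the tool's x, y, z in m, then the turn, a rotation vector about the tool's x, y, z in rad, then the opening, from -1 (shut) to 1 (fully open). In form: [dx, dy, dz, rx, ry, rz, hand, dx, dy, dz, rx, ry, rz, hand, ...]. A call has 1 to 5 rows; each row shifts and turns the commanded pose from where the row before left it, along the tool's axes as they then stand; what a row does not reach is not made up. A row lasts 1/10 s, in which the tool goes at most 50 mm and 8.59 degrees, less where a joint would pass 70% of its speed; a pose out of reach is approached as far as the arm can. A call with a gripper value outside its range is refused whole. The fingers move at their own pace and stop on an object; "force" is the grip in N (left out, the last holds). Time passes only in rows, so rows that do not move let the fingers close. It gives the time, the measured TCP pose, the force and the opening at its end, in the units of the state.
- read_state(): the state, without advancing time (a new reading comes with each control period).
- grab_frame(name): name is "scene" or "top" or "wrist"; returns the picture (480x640x3 uint8, blue, green, red); there is no depth.
- camera_model(name): a dict with "camera_matrix" (3x3 intrinsics, pixels), "rvec" (rotation vector, rad) and "tvec" (3), from world to camera coordinates, as OpenCV has them. Camera axes: x right, y down, z forward; pixel columns grow to the right and rows downward; lengths in m; the calibration is good to about 2 mm. A picture is of the moment at which its call begins: read the wrist's pose just before it. camera_model takes no time and is no camera call; for the wrist camera it gives the pose at the moment of the call.
- sign_off(): hands the job in, once; it reports no verdict.
The state is a dict: "t": time; "qpos": joint angles; "dq": joint speeds; "joint_torque": joint torques, N m; "tool_pos": TCP position; "tcp_rot": TCP orientation; "contact_force": force on the tool from outside, world axes, zero at the start; "ft_torque": the same for the moment, N m; "width": finger opening in m.
Only numpy, scipy, OpenCV 4.12 (cv2) and the standard library are available. Lean on these libraries where they do the work, as an engineer would, in place of code of your own. Each camera call takes 0.05 s, during which the arm holds its last target. There are 200 camera calls.

## Working session

There is one attempt and no reset: what is moved stays moved. The work goes in short steps, Python scripts to look and compute and a tool call to move; the robot and the scene stay as the last step left them, time stands still between calls to the robot, and variables do not carry over. Pictures are saved under pics/ and viewed, about 8 in all and at most 12, crops included, and the job is handed in when it is done.

Besides the shell and the picture viewer there is one more tool, called after ">>>" by a JSON object that holds its "op" and its "data". arm_command: Moves the arm, as the interface text tells. Its arguments: {"type":"object","properties":{"deltas":{"type":"array"},"force":{"type":"number"}},"required":["deltas"]}

```bash
mkdir -p pics; python3 - <<'E'
from rig import *
import cv2,numpy as np
s=read_state();print(s)
for n in("scene","top"):
    cv2.imwrite(f"pics/{n}0.png",grab_frame(n)); m=camera_model(n)
    R=cv2.Rodrigues(m['rvec'])[0];print(n,m['camera_matrix'],-R.T@m['tvec'])
E
```

```text
{'t': 0.0, 'qpos': array([-1.34506693e+00,  8.79787159e-02,  1.37230078e+00,  1.50182927e-05,
        1.68359278e+00, -1.03110753e-01]), 'dq': array([ 0.00162631,  0.00032405,  0.00061611,  0.00089987, -0.00250285,
        0.00101466]), 'joint_torque': array([-2.57515378e-03, -3.51864374e+01, -3.13278329e+01, -4.73757336e-04,
        1.08731628e-02, -1.95112074e-05]), 'tool_pos': array([ 0.17758625, -0.52041918,  0.40350211]), 'tcp_rot': array([-3.09697740e+00, -5.13846700e-01,  1.95858575e-04]), 'contact_force': array([-0.30686256, -0.1292806 ,  0.06702164]), 'ft_torque': array([ 0.00019476, -0.02813543,  0.00231526]), 'width': 0.08541742955967865}
scene [[548.79570782   0.         314.51805042]
 [  0.         548.79570782 245.27354622]
 [  0.           0.           1.        ]] [-0.25034676  0.58631757  0.97652126]
top [[457.57840736   0.         319.34922353]
 [  0.         457.57840736 239.63293291]
 [  0.           0.           1.        ]] [-0.21307016 -0.0373127   1.15962034]
```

View pics/scene0.png

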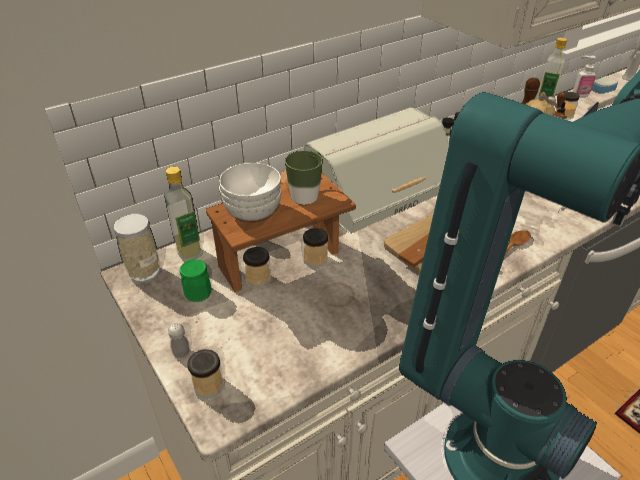

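View pics/top0.png

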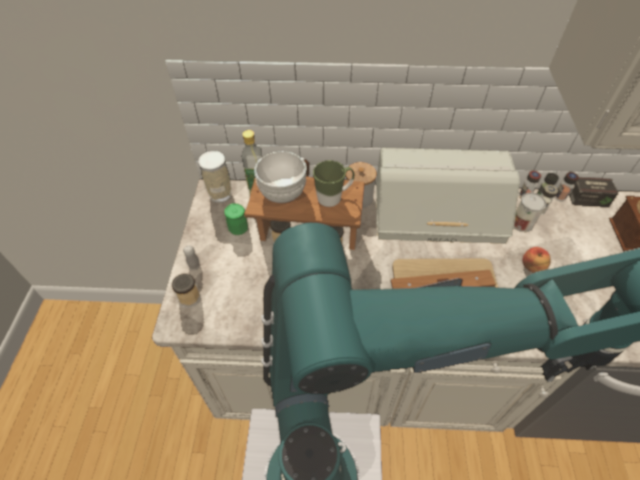

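Scene view: the stray jar's lid is at about (204,362), the shaker's top at (177,330), and the jars under the shelf at (257,257) and (315,237). The green item at (196,280) is the decoy. The arm hides the straightedge and board. In the top view, the stray jar's lid is at (184,284) and the shaker at (191,256).

```bash
cat > h.py <<'E'
from rig import *
import cv2,numpy as np
from scipy.spatial.transform import Rotation as Ro
def ray(m,uv):
    R=cv2.Rodrigues(np.array(m['rvec']))[0];K=m['camera_matrix']
    d=R.T@np.linalg.inv(K)@np.array([uv[0],uv[1],1.]);return (-R.T@np.array(m['tvec']).ravel()),d/np.linalg.norm(d)
def onz(m,uv,z):
    c,d=ray(m,uv);return c+d*(z-c[2])/d[2]
def tri(*mu):
    A=np.zeros((3,3));b=np.zeros(3);rs=[ray(*x) for x in mu]
    for c,d in rs:
        P=np.eye(3)-np.outer(d,d);A+=P;b+=P@c
    p=np.linalg.solve(A,b);return p,[np.linalg.norm(np.cross(p-c,d))*1000 for c,d in rs]
def proj(m,p): return cv2.projectPoints(np.atleast_2d(np.float64(p)),np.array(m['rvec']),np.array(m['tvec']),m['camera_matrix'],None)[0][:,0]
def step(p,rv,n=1):
    """remaining delta in tool axes from measured pose to target pose"""
    s=read_state();R=Ro.from_rotvec(s['tcp_rot']);d=R.inv().apply(np.array(p)-s['tool_pos']);r=(R.inv()*Ro.from_rotvec(rv)).as_rotvec()
    print('pos',s['tool_pos'].round(4),'d',d.round(4),'r',r.round(4),'per row',(d/n).round(4),(r/n).round(4))
E
python3 - <<'E'
from h import *
np.set_printoptions(precision=4,suppress=True)
S,T=camera_model('scene'),camera_model('top')
print('c',tri((S,(204,362)),(T,(184,284))),onz(S,(204,362),.086),onz(T,(184,284),.086))
print('shk',tri((S,(177,328)),(T,(190,254))))
for n,p in dict(a=(257,257),b=(316,237)).items(): print(n,onz(S,p,.086))
for p in [(238,286),(338,255)]: print('upr',onz(S,p,0))
for n,p in dict(bl=(393,277),bl2=(395,260),br=(491,262)).items(): print(n,onz(T,p,.022))
s=read_state();print(Ro.from_rotvec(s['tcp_rot']).as_matrix())
w=camera_model('wrist');R=cv2.Rodrigues(w['rvec'])[0];c=-R.T@np.array(w['tvec']).ravel()
Rt=Ro.from_rotvec(s['tcp_rot']);print('cam in tool',Rt.inv().apply(c-s['tool_pos']),Rt.inv().apply(R))
E
```

```text
c (array([0.4571, 0.3848, 0.0773]), [np.float64(3.1851848034727643), np.float64(3.185184803472795)]) [0.4542 0.387  0.086 ] [0.4481 0.38   0.086 ]
shk (array([0.5659, 0.3933, 0.0783]), [np.float64(8.214612443988871), np.float64(8.214612443988887)])
a [0.6744 0.1407 0.086 ]
b [ 0.6568 -0.0228  0.086 ]
upr [0.6932 0.1927 0.    ]
upr [ 0.6468 -0.0875 -0.    ]
bl [ 0.5386 -0.2086  0.022 ]
bl2 [ 0.6006 -0.2177  0.022 ]
br [ 0.6055 -0.5065  0.022 ]
[[ 0.9464  0.3229 -0.0005]
 [ 0.3229 -0.9464  0.002 ]
 [ 0.0002 -0.0021 -1.    ]]
cam in tool [ 0.0651 -0.0008  0.0314] [[ 0.0006  1.     -0.    ]
 [-0.966   0.0006 -0.2584]
 [-0.2584  0.0002  0.966 ]]
```

```bash
cat >> h.py <<'E'
def tool(yaw,lean=0):
    """tool x at world yaw(deg) with tool pointing down; lean(deg) swings the fingers towards -x_tool"""
    return Ro.from_euler('z',yaw,degrees=True)*Ro.from_matrix(np.diag([1.,-1,-1]))*Ro.from_euler('y',-lean,degrees=True)
def plan(wps,hand,v=.047,w=.145):
    """rows from the measured pose through waypoints (TCP pos, Rotation, [n rows])"""
    s=read_state();p=s['tool_pos'];R=Ro.from_rotvec(s['tcp_rot']);k=0
    print('t',round(s['t'],2),'at',p.round(4),'q',s['qpos'].round(2),'F',s['contact_force'].round(1),'w',round(s['width'],4))
    for W in wps:
        P,Q=np.array(W[0]),W[1];p0,R0=p,R;rv=(R0.inv()*Q).as_rotvec()
        n=W[2] if len(W)>2 else int(max(1,np.ceil(np.linalg.norm(P-p0)/v),np.ceil(np.linalg.norm(rv)/w)))
        for i in range(1,n+1):
            Pi=p0+(P-p0)*i/n;Ri=R0*Ro.from_rotvec(rv*i/n)
            d=R.inv().apply(Pi-p).round(4);r=(R.inv()*Ri).as_rotvec().round(4)
            p=p+R.apply(d);R=R*Ro.from_rotvec(r)
            print(', '.join(f'{x:g}' for x in [*(d+0.),*(r+0.),hand]),end=',\n' if k%5<4 else '\n--\n');k+=1
    print('end',p.round(4))
def gp(g,R): return np.array(g)-R.apply([0,0,.155])   # TCP for a grasp point
E
python3 -c "
from h import *
plan([((.40,-.05,.40),tool(95)),((.45,.384,.36),tool(170.7))],1)"
```

```text
t 0.1 at [ 0.1776 -0.5204  0.4036] q [-1.35  0.09  1.37 -0.    1.68 -0.1 ] F [0.2 0.5 0.9] w 0.0854
0.0302, -0.0311, 0.0004, -0.0001, -0.0001, -0.1108, 1,
0.0335, -0.0276, 0.0003, -0.0002, -0.0002, -0.1107, 1,
0.0363, -0.0237, 0.0004, -0.0001, -0.0001, -0.1108, 1,
0.0387, -0.0196, 0.0003, -0.0001, -0.0001, -0.1108, 1,
0.0406, -0.0152, 0.0004, -0.0002, -0.0001, -0.1107, 1
--
0.042, -0.0105, 0.0003, -0.0001, -0.0002, -0.1108, 1,
0.043, -0.0059, 0.0003, -0.0001, -0.0001, -0.1108, 1,
0.0434, -0.0011, 0.0004, -0.0002, -0.0001, -0.1107, 1,
0.0432, 0.0037, 0.0003, -0.0001, -0.0002, -0.1108, 1,
0.0425, 0.0085, 0.0003, -0.0001, -0.0001, -0.1108, 1
--
0.0413, 0.0131, 0.0003, -0.0002, -0.0001, -0.1108, 1,
0.0396, 0.0176, 0.0003, -0.0001, -0.0001, -0.1107, 1,
0.0428, 0.0088, 0.004, 0, 0, -0.1321, 1,
0.0413, 0.0143, 0.004, 0, 0, -0.1321, 1,
0.039, 0.0196, 0.004, 0, 0, -0.1322, 1
--
0.0361, 0.0246, 0.004, 0, 0, -0.1321, 1,
0.0325, 0.0292, 0.004, 0, 0, -0.1321, 1,
0.0285, 0.0332, 0.004, 0, 0, -0.1321, 1,
0.0238, 0.0366, 0.004, 0, 0, -0.1322, 1,
0.0187, 0.0395, 0.004, 0, 0, -0.1321, 1
--
0.0134, 0.0416, 0.004, 0, 0, -0.1321, 1,
0.0079, 0.043, 0.004, 0, 0, -0.1321, 1,
end [0.45   0.3841 0.36  ]
```

>>> {"op": "arm_command", "data": {"deltas": [0.03,-0.031,0,0,0,-0.11,1,0.034,-0.028,0,0,0,-0.11,1,0.036,-0.024,0,0,0,-0.11,1,0.039,-0.02,0,0,0,-0.11,1,0.041,-0.015,0,0,0,-0.11,1]}}

```text
t: 0.6
tool_pos: [0.2709, -0.3218, 0.4041]
tcp_rot: [-2.84, -1.341, -0.0]
contact_force: [0.6, 0.8, 0.9]
width: 0.0859
```

>>> {"op": "arm_command", "data": {"deltas": [0.042,-0.01,0,0,0,-0.11,1,0.043,-0.006,0,0,0,-0.11,1,0.043,-0.001,0,0,0,-0.11,1,0.043,0.004,0,0,0,-0.11,1,0.042,0.008,0,0,0,-0.11,1]}}

```text
t: 1.1
tool_pos: [0.3645, -0.1275, 0.4044]
tcp_rot: [-2.369, -2.063, 0.0]
contact_force: [0.7, -0.2, 0.0]
width: 0.0855
```

>>> {"op": "arm_command", "data": {"deltas": [0.041,0.013,0,0,0,-0.11,1,0.04,0.018,0,0,0,-0.11,1,0.043,0.009,0.004,0,0,-0.132,1,0.041,0.014,0.004,0,0,-0.132,1,0.039,0.02,0.004,0,0,-0.132,1]}}

```text
t: 1.6
tool_pos: [0.4185, 0.0807, 0.3922]
tcp_rot: [-1.63, -2.685, 0.001]
contact_force: [0.1, 0.3, -0.1]
width: 0.0854
```

>>> {"op": "arm_command", "data": {"deltas": [0.036,0.025,0.004,0,0,-0.132,1,0.032,0.029,0.004,0,0,-0.132,1,0.028,0.033,0.004,0,0,-0.132,1,0.024,0.037,0.004,0,0,-0.132,1,0.019,0.04,0.004,0,0,-0.132,1]}}

```text
t: 2.1
tool_pos: [0.4465, 0.2976, 0.3719]
tcp_rot: [-0.672, -3.068, 0.001]
contact_force: [1.0, 0.4, 0.8]
width: 0.0853
```

>>> {"op": "arm_command", "data": {"deltas": [0.013,0.042,0.004,0,0,-0.132,1,0.008,0.043,0.004,0,0,-0.132,1,0,0,0,0,0,-0.002,1]}}

```text
t: 2.4
tool_pos: [0.4576, 0.3869, 0.3614]
tcp_rot: [-0.257, -3.127, 0.001]
contact_force: [-0.2, 0.5, -0.4]
width: 0.0853
```

```bash
python3 - <<'E'
from h import *
import pickle
s=read_state();print(s)
m={n:camera_model(n) for n in('scene','top','wrist')}
f={n:grab_frame(n) for n in m}
for n in f: cv2.imwrite(f'pics/{n}1.png',f[n])
pickle.dump(m,open('m1.pkl','wb'))
a=cv2.resize(f['wrist'],None,fx=.625,fy=.625) # 400x300
b=cv2.resize(f['scene'][210:360,120:320],(400,300),interpolation=2)
c=cv2.resize(f['top'][215:365,330:530],(400,300),interpolation=2)
d=cv2.resize(f['top'][160:310,160:360],(400,300),interpolation=2)
cv2.imwrite('pics/q1.png',np.vstack([np.hstack([a,b]),np.hstack([c,d])]))
E
```

```text
{'t': 2.4, 'qpos': array([ 0.60686123,  0.2094908 ,  1.3179578 ,  0.00186376,  1.61782803,
       -0.7998587 ]), 'dq': array([-0.05489218, -0.06111576,  0.04811676, -0.05629766,  0.04563401,
        0.02125459]), 'joint_torque': array([  1.07136514, -40.27448416, -32.60412455,   0.318231  ,
        -0.32860318,  -0.24173009]), 'tool_pos': array([0.45756027, 0.38691079, 0.36143778]), 'tcp_rot': array([-2.56979897e-01, -3.12702337e+00,  1.41912980e-03]), 'contact_force': array([-0.24482613,  0.45830172, -0.41123943]), 'ft_torque': array([0.00243213, 0.04578162, 0.04293499]), 'width': 0.0853156061341022}
```

View pics/q1.png

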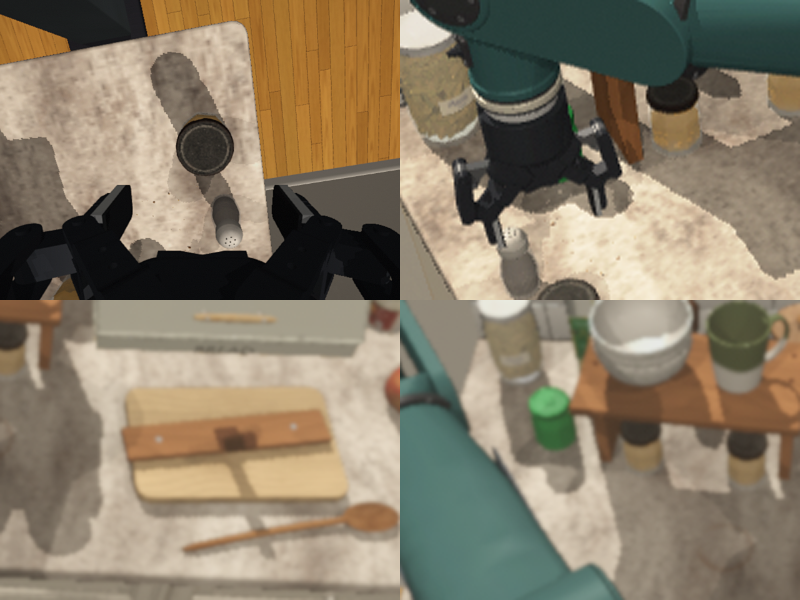

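Panels: in the wrist view, the stray jar's lid is at about (328,238) full-frame, with the shaker beyond it at (365,385). The top crops show the board with the straightedge on it (handle near full-frame (448,284)) and jars A and B under the shelf.

```bash
python3 - <<'E'
from h import *
import pickle
np.set_printoptions(precision=4,suppress=True)
m=pickle.load(open('m1.pkl','rb'));S,T,W=m['scene'],m['top'],m['wrist']
print('c',tri((S,(204,362)),(W,(328,238))),tri((T,(184,284)),(W,(328,238))),onz(W,(328,238),.086))
print('shk',onz(W,(365,378),.09))
t=lambda x,y:(330+x/2,215+(y-300)/2)
for n,p in dict(fl=(123,430),fr=(327,409),rl=(128,460),rr=(331,438)).items(): print(n,onz(T,t(*p),.036))
for n,p in dict(bfl=(125,392),bfr=(318,387),brr=(347,497),brl=(140,498)).items(): print(n,onz(T,t(*p),.022))
u=lambda x,y:(160+(x-400)/2,160+(y-300)/2)
s=lambda x,y:(120+(x-400)/2,210+y/2)
print('a',onz(T,u(640,431),.086),onz(S,s(672,91),.086),tri((T,u(640,431)),(S,s(672,91))))
print('b',onz(T,u(746,445),.086),onz(S,(316,236),.086))
print('uprL',onz(T,u(607,461),0),onz(S,s(640,160),0))
E
python3 -c "
from h import *
R=tool(165)
plan([(gp((.452,.384,.12),R),R),(gp((.452,.384,.058),R),R)],1)"
```

```text
c (array([0.4543, 0.3891, 0.0869]), [np.float64(2.057310443515199), np.float64(2.0573104435150564)]) (array([0.462 , 0.3897, 0.0622]), [np.float64(0.9094459426347552), np.float64(0.909445942634672)]) [0.4552 0.391  0.086 ]
shk [0.5638 0.4011 0.09  ]
fl [ 0.5188 -0.2016  0.036 ]
fr [ 0.5686 -0.5032  0.036 ]
rl [ 0.4685 -0.2063  0.036 ]
rr [ 0.518  -0.4997  0.036 ]
bfl [ 0.5965 -0.2099  0.022 ]
bfr [ 0.6184 -0.5028  0.022 ]
brr [ 0.4305 -0.5097  0.022 ]
brl [ 0.4161 -0.2219  0.022 ]
a [0.6689 0.1353 0.086 ] [0.6807 0.14   0.086 ] (array([0.6792, 0.1378, 0.0809]), [np.float64(4.891222759940165), np.float64(4.891222759940161)])
b [ 0.6483 -0.0269  0.086 ] [ 0.6602 -0.0251  0.086 ]
uprL [0.6751 0.1957 0.    ] [0.6775 0.1953 0.    ]
t 2.55 at [0.4579 0.3825 0.3639] q [ 0.6   0.2   1.32 -0.    1.62 -0.8 ] F [ 0.  -1.1 -0.2] w 0.0852
0.003, 0.0003, 0.0444, -0.0009, -0.0004, 0.0453, 1,
0.003, 0.0001, 0.0445, -0.001, -0.0005, 0.0452, 1,
0, 0, 0.031, 0, 0, 0, 1,
0, 0, 0.031, 0, 0, 0, 1,
end [0.452 0.384 0.213]
```

```bash
python3 -c "
from h import *
R=tool(168)
plan([(gp((.455,.387,.12),R),R),(gp((.455,.387,.053),R),R)],1)"
```

```text
t 2.55 at [0.4579 0.3825 0.3639] q [ 0.6   0.2   1.32 -0.    1.62 -0.8 ] F [ 0.  -1.1 -0.2] w 0.0852
0.0018, 0.002, 0.0444, -0.0009, -0.0005, 0.0191, 1,
0.0018, 0.002, 0.0445, -0.001, -0.0004, 0.0191, 1,
0, 0, 0.0335, 0, 0, 0, 1,
0, 0, 0.0335, 0, 0, 0, 1,
end [0.455 0.387 0.208]
```

>>> {"op": "arm_command", "data": {"deltas": [0.002,0.002,0.044,-0.001,0,0.019,1,0.002,0.002,0.034,-0.001,0,0.019,1,0,0,0.02,0,0,0,1,0,0,0.02,0,0,0,1,0,0,0,0,0,0,1]}}

```text
t: 3.05
tool_pos: [0.454, 0.3852, 0.2436]
tcp_rot: [-0.331, -3.119, 0.004]
contact_force: [0.4, -0.7, 0.1]
width: 0.0855
```

```bash
python3 -c "
from h import *
s=read_state();print(s['contact_force'])
R=tool(168)
plan([(gp((.455,.387,.053),R),R)],1)
m=camera_model('wrist')
f=grab_frame('wrist');print(proj(m,(.455,.387,.086)))
cv2.imwrite('pics/w2.png',f)"
```

```text
[ 0.3617602  -0.6815561   0.06912234]
t 3.05 at [0.454  0.3852 0.2436] q [ 0.61  0.27  1.48  0.    1.39 -0.75] F [ 0.4 -0.7  0.1] w 0.0855
-0.0007, 0.0021, 0.0356, -0.0034, -0.0045, -0.0018, 1,
end [0.455 0.387 0.208]
[[327.78520956 325.76327588]]
```

View pics/w2.png

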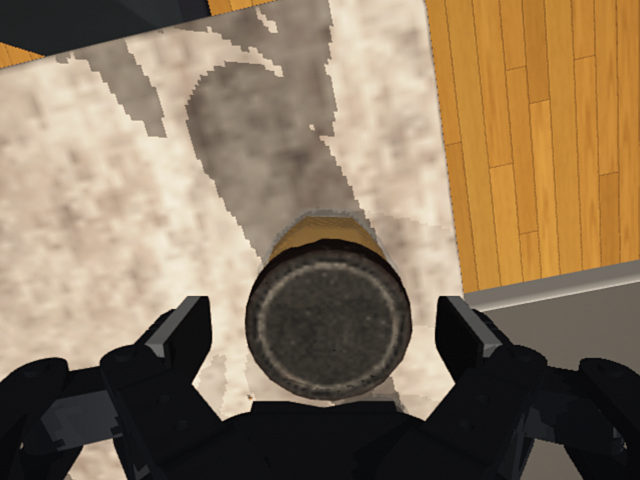

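The lid is centred at (329,323), against a predicted (328,326), and sits squarely between the fingers. I'll descend and grip.

>>> {"op": "arm_command", "data": {"deltas": [0,0.002,0.018,-0.003,-0.004,0,1,0,0,0.018,0,0,0,1,0,0,0,0,0,0,1]}}

```text
t: 3.4
tool_pos: [0.4552, 0.3885, 0.2101]
tcp_rot: [0.329, 3.122, 0.004]
contact_force: [0.3, -0.5, -0.3]
width: 0.0855
```

>>> {"op": "arm_command", "data": {"deltas": [0,0,0,0,0,0,-0.2,0,0,0,0,0,0,-0.2,0,0,0,0,0,0,-0.2,0,0,0,0,0,0,-0.2,0,0,0,0,0,0,-0.2], "force": 35}}

```text
t: 3.9
tool_pos: [0.4561, 0.3896, 0.2132]
tcp_rot: [0.327, 3.117, 0.009]
contact_force: [0.8, -2.1, 6.4]
width: 0.0641
```

```bash
python3 -c "
from h import *
S,T=camera_model('scene'),camera_model('top')
R=tool(168);s=read_state()
plan([(s['tool_pos']+[0,0,.14],R),((.38,.14,.36),tool(171))],-.2)"
```

```text
t 3.9 at [0.4561 0.3896 0.2132] q [ 0.61  0.3   1.51 -0.    1.32 -0.75] F [ 0.8 -2.1  6.4] w 0.0641
-0.0003, 0.0003, -0.0467, 0.0022, 0.0024, 0.0002, -0.2,
-0.0003, 0.0002, -0.0466, 0.0022, 0.0024, 0.0002, -0.2,
-0.0001, 0.0001, -0.0467, 0.0021, 0.0024, 0.0001, -0.2,
0.0038, -0.0433, -0.0011, 0, 0, -0.0087, -0.2,
0.0041, -0.0433, -0.0012, 0, 0, -0.0087, -0.2
--
0.0045, -0.0433, -0.0011, 0, 0, -0.0088, -0.2,
0.0049, -0.0432, -0.0011, 0, 0, -0.0087, -0.2,
0.0053, -0.0431, -0.0012, 0, 0, -0.0087, -0.2,
0.0056, -0.0431, -0.0011, 0, 0, -0.0087, -0.2,
end [0.38 0.14 0.36]
```

>>> {"op": "arm_command", "data": {"deltas": [0,0,-0.047,0.002,0.002,0,-0.2,0,0,-0.047,0.002,0.002,0,-0.2,0,0,-0.047,0.002,0.002,0,-0.2,0.004,-0.043,-0.001,0,0,-0.009,-0.2,0.004,-0.043,-0.001,0,0,-0.009,-0.2]}}

```text
t: 4.4
tool_pos: [0.4297, 0.3067, 0.3563]
tcp_rot: [0.295, 3.125, 0.004]
contact_force: [0.9, -0.4, -3.1]
width: 0.0642
```

>>> {"op": "arm_command", "data": {"deltas": [0.004,-0.043,-0.001,0,0,-0.009,-0.2,0.005,-0.043,-0.001,0,0,-0.009,-0.2,0.005,-0.043,-0.001,0,0,-0.009,-0.2,0.006,-0.043,-0.001,0,0,-0.009,-0.2]}}

```text
t: 4.8
tool_pos: [0.3787, 0.1396, 0.3578]
tcp_rot: [-0.241, -3.131, 0.001]
contact_force: [0.7, -0.9, -2.4]
width: 0.0641
```

```bash
python3 - <<'E'
from h import *
s0=cv2.imread('pics/scene0.png');t1=cv2.imread('pics/top1.png')
z=lambda a:cv2.resize(a,(800,300),interpolation=cv2.INTER_CUBIC)
cv2.imwrite('pics/q2.png',np.vstack([z(s0[222:297,180:380]),z(t1[190:265,230:430])]))
print(read_state()['width'])
E
```

```text
0.06409132493142251
```

View pics/q2.png

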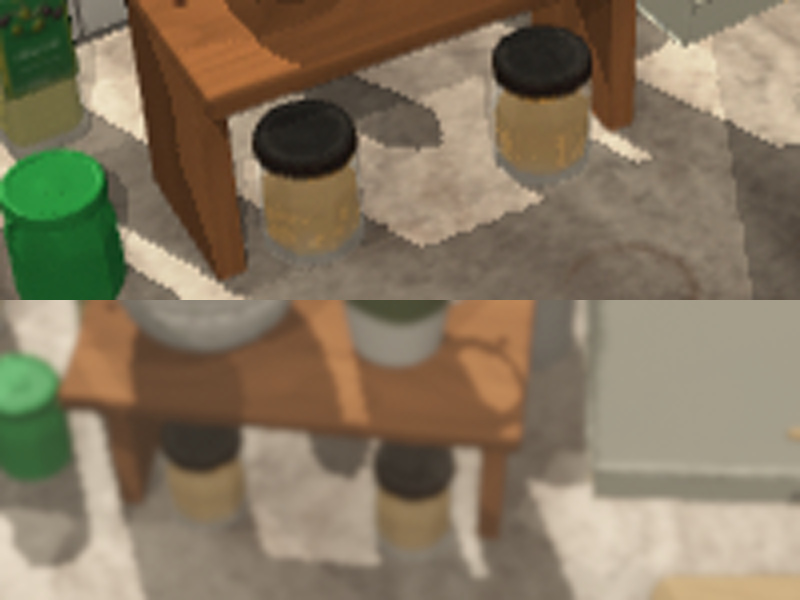

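Enlarged crop, upper panel (scene): the bases of the uprights' front faces are at (221–244,275) and (608–634,127), and the lids at (305,127) and (542,52). Lower panel (top): the base corners are at (125–145,502) and (478–499,537), and the jars' front feet at (207,522) and (414,555).

```bash
python3 - <<'E'
from h import *
np.set_printoptions(precision=4,suppress=True)
S,T=camera_model('scene'),camera_model('top')
s=lambda x,y:(180+(x+.5)/4-.5,222+(y+.5)/4-.5)
t=lambda x,y:(230+(x+.5)/4-.5,190+(y-300+.5)/4-.5)
P={'LL':((221,279),(125,504)),'LR':((244,272),(145,500)),'RL':((608,129),(478,537)),'RR':((634,126),(499,539))}
Q={}
for k,(a,b) in P.items():
    A,B=onz(S,s(*a),0),onz(T,t(*b),0);print(k,A,B,tri((S,s(*a)),(T,t(*b))));Q[k]=(A+B)/2
L=(Q['LL']+Q['LR'])/2;Rr=(Q['RL']+Q['RR'])/2;o=(L+Rr)/2;y=L-Rr
print('sep',np.linalg.norm(y),'o',o,'yaw',np.degrees(np.arctan2(-y[0],y[1])))
for n,c in (('S',S),('T',T)):
    f=(lambda k:onz(S,s(*P[k][0]),0)) if n=='S' else (lambda k:onz(T,t(*P[k][1]),0))
    y=f('LL')+f('LR')-f('RL')-f('RR');print(n,np.degrees(np.arctan2(-y[0],y[1])),np.linalg.norm(y)/2)
y=L-Rr;y/=np.linalg.norm(y);x=np.array([y[1],-y[0],0])
loc=lambda p:((p-o)@x,(p-o)@y)
for n,a,ft in(('a',(305,127),(207,522)),('b',(542,52),(414,555))):
    A=onz(S,s(*a),.086);F=onz(T,t(*ft),0);C=ray(T,(0,0))[0];d=F-C;d[2]=0;B=F+d/np.linalg.norm(d)*.0325
    print(n,A,loc(A),B,loc(B))
E
```

```text
LL [0.6804 0.2083 0.    ] [0.6742 0.2041 0.    ] (array([ 0.6818,  0.2062, -0.0054]), [np.float64(2.835522412205372), np.float64(2.8355224122053406)])
LR [0.6778 0.1934 0.    ] [0.6789 0.1885 0.    ] (array([ 0.6853,  0.1901, -0.0081]), [np.float64(0.1383146582435399), np.float64(0.13831465824355282)])
RL [ 0.6604 -0.076   0.    ] [ 0.6532 -0.0789  0.    ] (array([ 0.6603, -0.0784, -0.0044]), [np.float64(3.1419248524372514), np.float64(3.1419248524373695)])
RR [ 0.6529 -0.0923  0.    ] [ 0.652  -0.0955  0.    ] (array([ 0.6564, -0.0956, -0.0048]), [np.float64(0.7284617818681463), np.float64(0.7284617818684018)])
sep 0.28519532616244975 o [0.6662 0.0564 0.    ] yaw -4.669713381180882
S -4.506680009750176 0.28589910412375574
T -4.833552045477321 0.28449386875429294
a [0.6879 0.1363 0.086 ] (np.float64(0.015072160845799761), np.float64(0.08135693178866367)) [0.6908 0.1428 0.    ] (np.float64(0.017465701742376386), np.float64(0.0881029276480596))
b [ 0.6661 -0.0264  0.086 ] (np.float64(0.006609446234683723), np.float64(-0.08256084419653456)) [ 0.666  -0.0287  0.    ] (np.float64(0.006688541066564354), np.float64(-0.08486518359660715))
```

Upright spacing measures 285 mm against the expected 286. The jars stand out 16 and 26 mm, as described. The shelf origin is (0.666,0.056), yaw −4.7°.

```bash
python3 -c "
from h import *
R=tool(175.3)
plan([((.5365,.0665,.30),R),((.5365,.0665,.22),R)],-.2)"
```

```text
t 4.8 at [0.3787 0.1396 0.3578] q [ 0.21 -0.23  1.76  0.    1.61 -1.2 ] F [ 0.7 -0.9 -2.4] w 0.0641
-0.0418, -0.012, 0.0144, -0.0001, -0.0004, -0.0179, -0.2,
-0.0416, -0.0128, 0.0144, -0.0001, -0.0004, -0.0179, -0.2,
-0.0413, -0.0135, 0.0144, -0.0001, -0.0004, -0.0178, -0.2,
-0.0411, -0.0142, 0.0145, -0.0001, -0.0005, -0.0179, -0.2,
0, 0, 0.04, 0, 0, 0, -0.2
--
0, 0, 0.04, 0, 0, 0, -0.2,
end [0.5365 0.0665 0.22  ]
```

>>> {"op": "arm_command", "data": {"deltas": [-0.042,-0.012,0.014,0,0,-0.018,-0.2,-0.042,-0.013,0.014,0,0,-0.018,-0.2,-0.041,-0.0135,0.014,0,0,-0.018,-0.2,-0.041,-0.014,0.014,0,0,-0.018,-0.2,0,0,0,0,0,0,-0.2]}}

```text
t: 5.3
tool_pos: [0.5405, 0.0652, 0.2969]
tcp_rot: [-0.135, -3.131, 0.003]
contact_force: [-0.9, -0.4, -3.2]
width: 0.0641
```

>>> {"op": "arm_command", "data": {"deltas": [0,0,0.025,0,0,0,-0.2,0,0,0.025,0,0,0,-0.2,0,0,0.02,0,0,0,-0.2,0,0,0.008,0,0,0,-0.2,0,0,0,0,0,0,-0.2]}}

```text
t: 5.8
tool_pos: [0.5365, 0.0678, 0.2224]
tcp_rot: [-0.129, -3.134, 0.001]
contact_force: [-0.9, 0.4, -2.4]
width: 0.064
```

```bash
python3 -c "
from h import *
R=tool(175.3)
plan([((.5365,.0665,.2135),R)],-.2)
cv2.imwrite('pics/sc3.png',grab_frame('scene'))"
```

```text
t 5.8 at [0.5365 0.0678 0.2224] q [ 0.02  0.18  1.64 -0.    1.33 -1.47] F [-0.9  0.4 -2.4] w 0.064
-0.0001, -0.0013, 0.0089, -0.0008, -0.0054, -0.0005, -0.2,
end [0.5365 0.0665 0.2135]
```

>>> {"op": "arm_command", "data": {"deltas": [0,-0.001,0.005,0,-0.005,0,-0.2,0,0,0.003,0,0,0,-0.2,0,0,0.002,0,0,0,-0.2,0,0,0,0,0,0,-0.2]}}

```text
t: 6.25
tool_pos: [0.5372, 0.0664, 0.2137]
tcp_rot: [0.13, 3.136, -0.001]
contact_force: [0.5, -0.6, -3.7]
width: 0.0639
```

Still hanging at −3.7 N, so I'll lower in small steps until it touches.

>>> {"op": "arm_command", "data": {"deltas": [0,0,0.002,0,0,0,-0.2,0,0,0.001,0,0,0,-0.2,0,0,0,0,0,0,-0.2]}}

```text
t: 6.55
tool_pos: [0.5375, 0.0664, 0.2133]
tcp_rot: [0.13, 3.135, -0.002]
contact_force: [-5.7, -0.7, 7.2]
width: 0.0641
```

>>> {"op": "arm_command", "data": {"deltas": [0,0,0,0,0,0,0.7,0,0,0,0,0,0,1,0,0,0,0,0,0,1,0,0,0,0,0,0,1]}}

```text
t: 6.95
tool_pos: [0.5374, 0.0665, 0.2106]
tcp_rot: [0.13, 3.136, -0.001]
contact_force: [-0.5, 0.3, -0.5]
width: 0.0855
```

>>> {"op": "arm_command", "data": {"deltas": [0,0,-0.02,0,0,0,1,0,0,-0.04,0,0,0,1,0,0,-0.045,0,0,0,1,0,0,-0.045,0,0,0,1,0.03,0,-0.02,0,0,0,1]}}

```text
t: 7.45
tool_pos: [0.5089, 0.0688, 0.3856]
tcp_rot: [0.131, 3.127, -0.001]
contact_force: [-0.0, 0.0, 0.5]
width: 0.0853
```

```bash
python3 -c "
from h import *
print(read_state()['tool_pos'])
f=grab_frame('scene');cv2.imwrite('pics/sc4.png',f);m=camera_model('scene')
print(proj(m,[(.5375,.0664,.086),(.5375,.0664,0)]))
# plan to look over the board
R=tool(170)
plan([((.40,-.10,.38),R),((.43,-.36,.33),R)],1)"
```

```text
[0.50889365 0.06880031 0.38556501]
[[313.03419871 276.83139591]
 [313.31748744 302.28468684]]
t 7.5 at [0.5048 0.0696 0.3883] q [ 0.03 -0.    1.5  -0.    1.64 -1.46] F [-3.5  1.2  1.4] w 0.0858
0.0181, -0.0355, 0.0014, 0.0002, 0.0022, 0.0184, 1,
0.0175, -0.0359, 0.0015, 0.0002, 0.0022, 0.0185, 1,
0.0168, -0.0361, 0.0016, 0.0002, 0.0022, 0.0184, 1,
0.0161, -0.0365, 0.0015, 0.0002, 0.0021, 0.0185, 1,
0.0154, -0.0368, 0.0017, 0.0002, 0.0022, 0.0184, 1
--
-0.0124, -0.0418, 0.0083, 0, 0, 0, 1,
-0.0125, -0.0418, 0.0083, 0, 0, 0, 1,
-0.0124, -0.0418, 0.0084, 0, 0, 0, 1,
-0.0125, -0.0418, 0.0083, 0, 0, 0, 1,
-0.0124, -0.0418, 0.0083, 0, 0, 0, 1
--
-0.0125, -0.0418, 0.0083, 0, 0, 0, 1,
end [ 0.43 -0.36  0.33]
```

```bash
cat > ik.py <<'E'
from h import *
from scipy.optimize import least_squares
D=np.array([[.088,1.3723,.5499,.4035],[.2095,1.318,.5992,.3614],[.27,1.48,.5954,.2436],[.30,1.51,.5999,.2132],[-.23,1.76,.4036,.3578],[.18,1.64,.5408,.2224],[0,1.5,.5096,.3883],[.2,1.32,.5967,.3639]])
def f(k,q2,q3):
    a,b,e,h=k;t=q2+q3
    return a*np.sin(q2)+b*np.sin(t)+e*np.cos(t),h+a*np.cos(q2)+b*np.cos(t)-e*np.sin(t)
g=lambda k:np.r_[f(k,D[:,0],D[:,1])[0]-D[:,2],f(k,D[:,0],D[:,1])[1]-D[:,3]]
fit=least_squares(g,[.4,.4,0,.1]);K=fit.x
def ik(P,R,d6=.1):
    W=np.array(P)-R.apply([0,0,d6]);q1=np.arctan2(W[1],W[0])
    r,z=np.hypot(W[0],W[1]),W[2]-d6
    s=least_squares(lambda q:np.array(f(K,*q))-[r,z],[0,1.5],bounds=([-2,.2],[2.1,2.8]));q2,q3=s.x
    M=Ro.from_euler('z',q1)*Ro.from_euler('y',q2+q3)
    # tool frame offset fixed so that yaw=q1-q6+pi/2 when down
    C=Ro.from_euler('z',-np.pi/2)
    q4,q5,q6=(M.inv()*R*C.inv()).as_euler('ZYZ')
    w=lambda x:(x+np.pi)%(2*np.pi)-np.pi
    return np.round([q1,q2,q3,w(q4),q5,w(q6)],2),np.abs(s.fun).max().round(4)
if __name__=='__main__':
    print(K,np.abs(fit.fun).max())
    print('chk',ik((.4576,.3869,.3614),tool(170.6)),ik((.1776,-.5204,.4035),tool(18.8)))
    y=9.4
    for d6 in(.06,.1):
      for base,sg,nm in((180,1,'back'),(0,-1,'fwd')):
        for L in(29,35,40):
            R=tool(base+y,sg*L);S=tool(base-4.7,sg*L)
            sh=np.array([.666,.0564,0]);ax=np.array([np.cos(np.radians(-4.7)),np.sin(np.radians(-4.7)),0])
            print(d6,nm,L,'pick',*ik(gp((.4707,-.364,.085),R),R,d6),'start',*ik(gp(sh-ax*.26+[0,0,.067],S),S,d6),'end',*ik(gp(sh-ax*.074+[0,0,.067],S),S,d6))
E
python3 ik.py
```

```text
[0.45105198 0.50245998 0.10220782 0.00056628] 0.0030909168313438817
chk (array([0.7 , 0.21, 1.32, 0.  , 1.61, 2.44]), np.float64(0.0)) (array([-1.24,  0.09,  1.37,  0.  ,  1.68, -3.14]), np.float64(0.0))
0.06 back 29 pick [-0.8   0.16  1.68  0.48  1.05  0.41] 0.0 start [ 0.28 -0.32  2.16 -0.23  0.83  2.05] 0.0 end [ 0.14  0.11  1.78 -0.16  0.76  1.88] 0.0
0.06 back 35 pick [-0.83  0.15  1.72  0.61  1.    0.31] 0.0 start [ 0.3  -0.35  2.21 -0.33  0.73  2.13] 0.0 end [ 0.15  0.08  1.84 -0.23  0.64  1.95] 0.0
0.06 back 40 pick [-0.86  0.15  1.74  0.72  0.97  0.21] 0.0 start [ 0.32 -0.37  2.25 -0.43  0.65  2.23] 0.0 end [ 0.16  0.07  1.88 -0.31  0.53  2.03] 0.0
0.06 fwd 29 pick [-0.8   0.16  1.68  0.48  1.05 -2.73] 0.0 start [ 0.28 -0.32  2.16 -0.23  0.83 -1.1 ] 0.0 end [ 0.14  0.11  1.78 -0.16  0.76 -1.26] 0.0
0.06 fwd 35 pick [-0.83  0.15  1.72  0.61  1.   -2.83] 0.0 start [ 0.3  -0.35  2.21 -0.33  0.73 -1.01] 0.0 end [ 0.15  0.08  1.84 -0.23  0.64 -1.19] 0.0
0.06 fwd 40 pick [-0.86  0.15  1.74  0.72  0.97 -2.93] 0.0 start [ 0.32 -0.37  2.25 -0.43  0.65 -0.91] 0.0 end [ 0.16  0.07  1.8
[... 239 characters left out ...]
art [ 0.33 -0.4   2.26 -0.35  0.75  2.17] 0.0 end [ 0.17  0.04  1.89 -0.24  0.62  1.97] 0.0
0.1 back 40 pick [-0.9   0.13  1.78  0.74  0.98  0.16] 0.0 start [ 0.36 -0.43  2.31 -0.46  0.67  2.28] 0.0 end [ 0.18  0.03  1.94 -0.34  0.52  2.07] 0.0
0.1 fwd 29 pick [-0.83  0.14  1.71  0.49  1.05 -2.76] 0.0 start [ 0.3  -0.36  2.2  -0.24  0.84 -1.07] 0.0 end [ 0.15  0.07  1.83 -0.17  0.75 -1.24] 0.0
0.1 fwd 35 pick [-0.87  0.14  1.75  0.62  1.01 -2.88] 0.0 start [ 0.33 -0.4   2.26 -0.35  0.75 -0.97] 0.0 end [ 0.17  0.04  1.89 -0.24  0.62 -1.17] 0.0
0.1 fwd 40 pick [-0.9   0.13  1.78  0.74  0.98 -2.99] 0.0 start [ 0.36 -0.43  2.31 -0.46  0.67 -0.86] 0.0 end [ 0.18  0.03  1.94 -0.34  0.52 -1.08] 0.0
```

>>> {"op": "arm_command", "data": {"deltas": [0.018,-0.036,0.001,0,0.002,0.018,1,0.018,-0.036,0.001,0,0.002,0.018,1,0.017,-0.036,0.001,0,0.002,0.018,1,0.016,-0.036,0.001,0,0.002,0.018,1,0.015,-0.037,0.001,0,0.002,0.018,1]}}

```text
t: 8.0
tool_pos: [0.401, -0.1017, 0.3754]
tcp_rot: [-0.27, -3.123, 0.001]
contact_force: [0.1, -0.6, 0.8]
width: 0.0855
```

>>> {"op": "arm_command", "data": {"deltas": [-0.012,-0.042,0.008,0,0,0,1,-0.012,-0.042,0.008,0,0,0,1,-0.012,-0.042,0.008,0,0,0,1,-0.012,-0.042,0.008,0,0,0,1,-0.012,-0.042,0.008,0,0,0,1]}}

```text
t: 8.5
tool_pos: [0.4245, -0.3197, 0.3348]
tcp_rot: [-0.271, -3.123, 0.0]
contact_force: [0.4, 1.0, 0.8]
width: 0.0856
```

>>> {"op": "arm_command", "data": {"deltas": [-0.012,-0.042,0.008,0,0,0,1,0,0,0,0,0,0,1,0,0,0,0,0,0,1]}}

```text
t: 8.8
tool_pos: [0.4291, -0.3621, 0.3261]
tcp_rot: [-0.273, -3.121, -0.003]
contact_force: [-0.4, -0.8, -0.9]
width: 0.0852
```

```bash
python3 - <<'E'
from h import *
import pickle
m={'wrist':camera_model('wrist')};f=grab_frame('wrist');m2=camera_model('wrist');s=read_state()
print(s['tool_pos'],s['qpos'].round(3),s['tcp_rot'],np.abs(m2['tvec']-m['wrist']['tvec']).max())
pickle.dump(m,open('m5.pkl','wb'));cv2.imwrite('pics/w5.png',f)
g=grab_frame('scene');cv2.imwrite('pics/sc5.png',g)
E
```

```text
[ 0.42924922 -0.3611777   0.32691744] [-0.799  0.142  1.465 -0.004  1.541 -2.197] [-2.70916182e-01 -3.12180924e+00 -1.73921141e-03] 7.426594748660698e-05
```

View pics/w5.png

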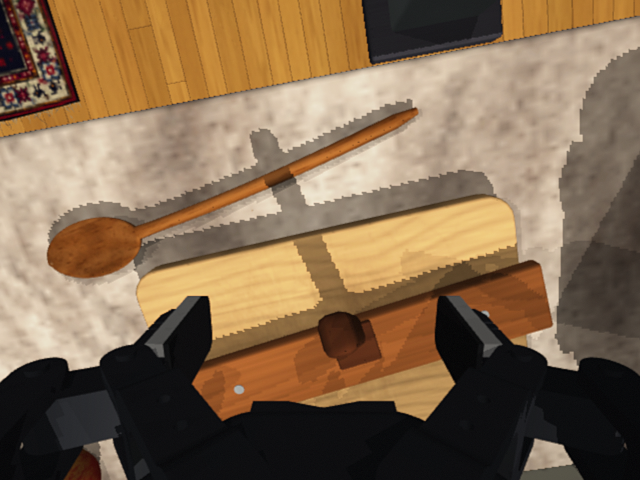

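The wrist view shows the straightedge's left end at (540,262) rear and (551,327) front. Its front edge runs on to about (215,418) and the rear edge to (195,365). The handle's top end is at about (340,333). The spoon is not relevant.

```bash
python3 - <<'E'
from h import *
import pickle
np.set_printoptions(precision=4,suppress=True)
W=pickle.load(open('m5.pkl','rb'))['wrist'];z=.036
F=[onz(W,p,z) for p in((551,327),(400,368),(215,418))];B=[onz(W,p,z) for p in((540,262),(400,304),(195,365))]
for n,p in(('F',F),('B',B)):
    d=p[0]-p[2];print(n,p,'yaw',np.degrees(np.arctan2(-d[0],d[1])))
y=np.radians(9.4)
d=F[0]-F[2]+B[0]-B[2];y=np.arctan2(-d[0],d[1])
ax=np.array([np.cos(y),np.sin(y),0]);ay=np.array([-np.sin(y),np.cos(y),0])
print('yaw',np.degrees(y),'width',np.mean([(f)@ax for f in F])-np.mean([b@ax for b in B]))
fx=np.mean([f@ax for f in F]);ye=(F[0]@ay+B[0]@ay)/2
print('centre y from left end',ye-.150,'front',fx)
H=onz(W,(340,333),.1156);print('handle end',H,'loc',H@ax,H@ay, 'expect x',fx-.091)
t0=lambda x,y:(330+x/2,215+(y-300)/2)
T=camera_model('top')
print('tri plate corners',tri((T,t0(123,430)),(W,(551,327))),tri((T,t0(128,460)),(W,(540,262))))
for yy in(H@ay,ye-.15):
    g=ax*(fx-.074)+ay*yy;print('grip',g)
E
```

```text
F [array([ 0.5276, -0.2016,  0.036 ]), array([ 0.5428, -0.3196,  0.036 ]), array([ 0.5625, -0.4742,  0.036 ])] yaw 7.3025388190229785
B [array([ 0.4736, -0.2083,  0.036 ]), array([ 0.4888, -0.3129,  0.036 ]), array([ 0.5122, -0.4777,  0.036 ])] yaw 8.160736353235242
yaw 7.729587788253906 width 0.052450612254544005
centre y from left end -0.4204251071822739 front 0.49473954163646994
handle end [ 0.4617 -0.3577  0.1156] loc 0.4093624909877925 -0.4165503501509358 expect x 0.40373954163646997
tri plate corners (array([ 0.5242, -0.202 ,  0.0345]), [np.float64(3.7089931300064847), np.float64(3.7089931300063896)]) (array([ 0.4735, -0.2067,  0.0313]), [np.float64(1.943973425139326), np.float64(1.9439734251394076)])
grip [ 0.4729 -0.3562  0.    ]
grip [ 0.4735 -0.36    0.    ]
```

```bash
python3 -c "
from h import *
R=tool(8,-36);p=gp((.473,-.358,.085),R);z=R.apply([0,0,1]);print(p,z)
plan([((.40,-.36,.35),R,20),(p-.09*z,R)],1)"
```

```text
[ 0.38277993 -0.3706796   0.21039763] [ 0.58206497  0.0818039  -0.80901699]
t 8.9 at [ 0.4294 -0.3606  0.3275] q [-0.8   0.14  1.47 -0.    1.54 -2.2 ] F [-0.3  1.  -0.4] w 0.0856
0.0015, -0.0002, -0.0011, -0.0444, 0.0068, 0.135, 1,
0.0014, -0.0004, -0.0011, -0.0444, 0.0069, 0.1349, 1,
0.0014, -0.0005, -0.0012, -0.0444, 0.0068, 0.135, 1,
0.0013, -0.0006, -0.0011, -0.0444, 0.0069, 0.135, 1,
0.0012, -0.0008, -0.0012, -0.0444, 0.0068, 0.1349, 1
--
0.0011, -0.0008, -0.0012, -0.0444, 0.0069, 0.135, 1,
0.001, -0.001, -0.0012, -0.0444, 0.0068, 0.1349, 1,
0.0009, -0.001, -0.0012, -0.0444, 0.0068, 0.135, 1,
0.0007, -0.0011, -0.0014, -0.0444, 0.0069, 0.135, 1,
0.0006, -0.0011, -0.0013, -0.0444, 0.0068, 0.1349, 1
--
0.0005, -0.0011, -0.0014, -0.0444, 0.0069, 0.135, 1,
0.0003, -0.0011, -0.0014, -0.0444, 0.0068, 0.135, 1,
0.0002, -0.0011, -0.0015, -0.0444, 0.0069, 0.1349, 1,
0.0001, -0.0011, -0.0016, -0.0444, 0.0068, 0.135, 1,
-0.0001, -0.0009, -0.0015, -0.0444, 0.0068, 0.135, 1
--
-0.0002, -0.0009, -0.0017, -0.0444, 0.0069, 0.1349, 1,
-0.0003, -0.0008, -0.0016, -0.0444, 0.0068, 0.135, 1,
-0.0003, -0.0006, -0.0017, -0.0444, 0.0069, 0.135, 1,
-0.0005, -0.0005, -0.0017, -0.0444, 0.0068, 0.1349, 1,
-0.0005, -0.0004, -0.0018, -0.0444, 0.0068, 0.135, 1
--
-0.0323, 0.0027, 0.004, 0, 0, 0, 1,
-0.0324, 0.0027, 0.004, 0, 0, 0, 1,
-0.0323, 0.0028, 0.0041, 0, 0, 0, 1,
end [ 0.3304 -0.3781  0.2832]
```

>>> {"op": "arm_command", "data": {"deltas": [0.001,0,-0.001,-0.044,0.007,0.135,1,0.001,0,-0.001,-0.044,0.007,0.135,1,0.001,0,-0.001,-0.044,0.007,0.135,1,0.001,-0.001,-0.001,-0.044,0.007,0.135,1,0.001,-0.001,-0.001,-0.044,0.007,0.135,1]}}

```text
t: 9.4
tool_pos: [0.4239, -0.3596, 0.3336]
tcp_rot: [-1.285, -2.823, -0.337]
contact_force: [-0.3, -0.4, -0.4]
width: 0.0857
```

>>> {"op": "arm_command", "data": {"deltas": [0.001,-0.001,-0.001,-0.044,0.007,0.135,1,0.001,-0.001,-0.001,-0.044,0.007,0.135,1,0.001,-0.001,-0.001,-0.044,0.007,0.135,1,0.001,-0.001,-0.001,-0.044,0.007,0.135,1,0.001,-0.001,-0.001,-0.044,0.007,0.135,1]}}

```text
t: 9.9
tool_pos: [0.4167, -0.3585, 0.3381]
tcp_rot: [-2.128, -2.177, -0.628]
contact_force: [-0.4, 0.1, -0.5]
width: 0.0854
```

>>> {"op": "arm_command", "data": {"deltas": [0,-0.001,-0.001,-0.044,0.007,0.135,1,0,-0.001,-0.001,-0.044,0.007,0.135,1,0,-0.001,-0.001,-0.044,0.007,0.135,1,0,-0.001,-0.002,-0.044,0.007,0.135,1,0,-0.001,-0.002,-0.044,0.007,0.135,1]}}

```text
t: 10.4
tool_pos: [0.4096, -0.3591, 0.343]
tcp_rot: [-2.702, -1.266, -0.841]
contact_force: [0.2, -0.1, -0.5]
width: 0.0852
```

>>> {"op": "arm_command", "data": {"deltas": [0,-0.001,-0.002,-0.044,0.007,0.135,1,0,-0.001,-0.002,-0.044,0.007,0.135,1,0,0,-0.002,-0.044,0.007,0.135,1,0,0,-0.002,-0.044,0.007,0.135,1,0,0,-0.002,-0.044,0.007,0.135,1]}}

```text
t: 10.9
tool_pos: [0.4031, -0.3596, 0.351]
tcp_rot: [-2.941, -0.202, -0.949]
contact_force: [-0.5, -0.4, 0.6]
width: 0.085
```

```bash
python3 -c "
from h import *
R=tool(8,-36);p=gp((.473,-.358,.085),R);z=R.apply([0,0,1])
plan([(p-.09*z,R)],1)"
```

```text
t 10.9 at [ 0.4031 -0.3596  0.351 ] q [-0.98 -0.02  1.65  0.58  1.27  0.34] F [-0.5 -0.4  0.6] w 0.085
-0.0334, 0.0028, 0.0038, -0.0003, 0.0014, -0.0009, 1,
-0.0333, 0.0028, 0.0037, -0.0003, 0.0013, -0.0009, 1,
-0.0334, 0.0027, 0.0038, -0.0003, 0.0014, -0.0009, 1,
end [ 0.3304 -0.378   0.2832]
```

>>> {"op": "arm_command", "data": {"deltas": [-0.0335,0.003,0.004,0,0.001,-0.001,1,-0.0335,0.003,0.004,0,0.001,-0.001,1,-0.0335,0.003,0.004,0,0.001,-0.001,1,0,0,0,0,0,0,1]}}

```text
t: 11.3
tool_pos: [0.3285, -0.3788, 0.2782]
tcp_rot: [-2.937, -0.208, -0.944]
contact_force: [-0.2, -0.1, -0.1]
width: 0.0854
```

```bash
python3 - <<'E'
from h import *
import pickle
np.set_printoptions(precision=4,suppress=True)
m=camera_model('wrist');f=grab_frame('wrist');g=grab_frame('scene');t=grab_frame('top')
cv2.imwrite('pics/w6.png',f);cv2.imwrite('pics/sc6.png',g);cv2.imwrite('pics/t6.png',t);pickle.dump(m,open('m6.pkl','wb'))
y=np.radians(8);ax=np.array([np.cos(y),np.sin(y),0])
print(proj(m,[(.473,-.358,.085),np.array((.473,-.358,.085))+ -ax*.017+[0,0,.0306]]))
R=tool(8,-36);plan([(gp((.473,-.358,.085),R),R)],1)
a=cv2.resize(f,(400,300));b=cv2.resize(g[190:340,200:400],(400,300));c=cv2.resize(t[190:290,150:350],(800,400))[:300]
cv2.imwrite('pics/q6.png',np.vstack([np.hstack([a,b]),c]))
E
```

```text
[[326.3739 244.1923]
 [326.5038 255.2375]]
t 11.45 at [ 0.3312 -0.3802  0.2831] q [-1.14 -0.03  1.79  0.64  1.24  0.12] F [ 0.1 -0.2  0.3] w 0.0854
-0.0002, -0.0011, 0.0448, -0.0005, 0.0002, 0.0027, 1,
-0.0002, -0.001, 0.0448, -0.0006, 0.0002, 0.0027, 1,
end [ 0.3827 -0.3707  0.2104]
```

View pics/q6.png

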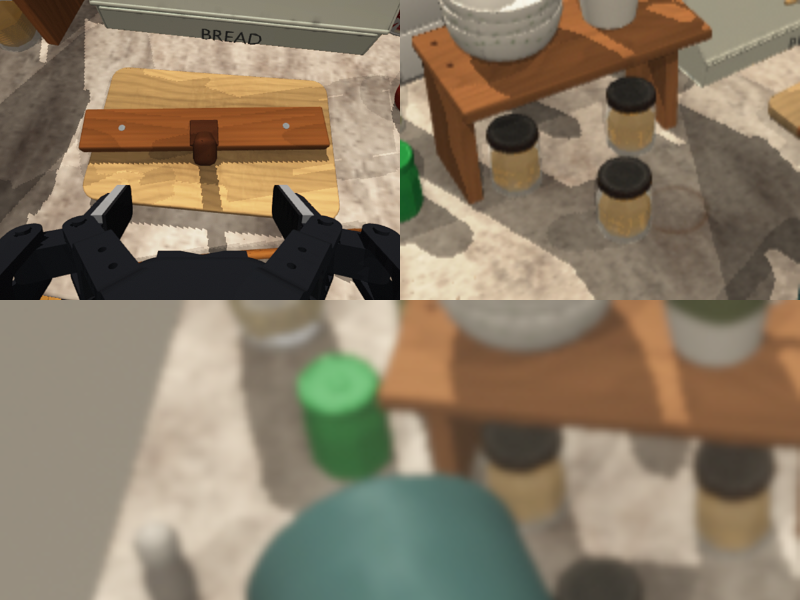

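The wrist view shows the handle centred between the fingers at about (328,225–260), against a predicted column of 326. The scene crop shows the stray jar upright in front of the gap, lid at (312,278), against a predicted (313,277). The shaker is untouched. I'll grip now.

>>> {"op": "arm_command", "data": {"deltas": [0,-0.0005,0.035,0,0,0.003,1,0,-0.0005,0.03,0,0,0.003,1,0,0,0.015,0,0,0,1,0,0,0.01,0,0,0,1,0,0,0,0,0,0,1]}}

```text
t: 11.95
tool_pos: [0.3838, -0.3715, 0.2088]
tcp_rot: [-2.938, -0.206, -0.951]
contact_force: [-0.1, 0.1, -0.6]
width: 0.085
```

>>> {"op": "arm_command", "data": {"deltas": [0,0,0,0,0,0,-1,0,0,0,0,0,0,-1,0,0,0,0,0,0,-1,0,0,0,0,0,0,-1,0,0,0,0,0,0,-1], "force": 90}}

```text
t: 12.45
tool_pos: [0.3823, -0.3725, 0.2094]
tcp_rot: [-2.94, -0.203, -0.952]
contact_force: [-2.5, -0.1, -0.1]
width: 0.0187
```

```bash
python3 -c "
from h import *
R=tool(8,-36)
plan([(gp((.473,-.358,.085),R),R)],-1)
print(Ro.from_rotvec(read_state()['tcp_rot']).as_matrix().round(3))
"
```

```text
t 12.45 at [ 0.3823 -0.3725  0.2094] q [-1.04  0.11  1.82  0.67  1.06  0.11] F [-2.5 -0.1 -0.1] w 0.0187
0.0012, -0.0018, -0.0004, -0.0014, 0.0017, -0.0024, -1,
end [ 0.3827 -0.3707  0.2104]
[[ 0.802  0.138  0.581]
 [ 0.11  -0.99   0.083]
 [ 0.586 -0.003 -0.81 ]]
```

```bash
python3 -c "
from h import *
from ik import ik
s=read_state();p=s['tool_pos'];R0=Ro.from_rotvec(s['tcp_rot']);R=tool(-4.7,-36)
for P in((.34,-.14,.34),(.306,.086,.34),(.306,.086,.194)): print(ik(P,R))
plan([(p+[0,0,.13],R0,4),((.34,-.14,.34),tool(1.5,-36),6),((.306,.086,.34),R,7),((.306,.086,.21),R,4)],-1)
" | sed 's/, -1/,-1/'
```

```text
(array([-0.45, -0.44,  1.98,  0.25,  1.02, -2.  ]), np.float64(0.0))
(array([ 0.35, -0.58,  2.06, -0.28,  1.09,-1.08]), np.float64(0.0))
(array([ 0.35, -0.44,  2.28, -0.37,  0.75, -0.94]), np.float64(0.0))
t 12.45 at [ 0.3823 -0.3725  0.2094] q [-1.04  0.11  1.82  0.67  1.06  0.11] F [-2.5 -0.1 -0.1] w 0.0187
0.0191, -0.0001, -0.0263, 0, 0, 0,-1,
0.019, -0.0001, -0.0264, 0, 0, 0,-1,
0.0191, -0.0001, -0.0263, 0, 0, 0,-1,
0.019, 0, -0.0263, 0, 0, 0,-1,
-0.0013, -0.0394, -0.001, -0.0113, 0.0003, 0.0149,-1
--
-0.0019, -0.0393, -0.0014, -0.0114, 0.0003, 0.0149,-1,
-0.0025, -0.0393, -0.0018, -0.0113, 0.0003, 0.0149,-1,
-0.003, -0.0392, -0.0023, -0.0114, 0.0003, 0.0149,-1,
-0.0037, -0.0391, -0.0028, -0.0113, 0.0003, 0.0149,-1,
-0.0042, -0.039, -0.0031, -0.0113, 0.0003, 0.0149,-1
--
-0.0032, -0.0324, -0.0024, -0.0091, 0, 0.0125,-1,
-0.0037, -0.0324, -0.0026, -0.0091, 0, 0.0125,-1,
-0.004, -0.0322, -0.003, -0.0091, 0, 0.0125,-1,
-0.0045, -0.0322, -0.0032, -0.0091, 0, 0.0126,-1,
-0.0049, -0.0321, -0.0035, -0.0091, 0, 0.0125,-1
--
-0.0052, -0.032, -0.0039, -0.009, 0, 0.0125,-1,
-0.0057, -0.0319, -0.0041, -0.0091, 0, 0.0125,-1,
-0.0191, 0, 0.0263, 0, 0, 0,-1,
-0.0191, 0, 0.0263, 0, 0, 0,-1,
-0.0191, 0, 0.0263, 0, 0, 0,-1
--
-0.0191, 0, 0.0263, 0, 0, 0,-1,
end [0.306 0.086 0.21 ]
```

>>> {"op": "arm_command", "data": {"deltas": [0.01,0,-0.013,0,0,0,-1,0.019,0,-0.026,0,0,0,-1,0.019,0,-0.026,0,0,0,-1,0.019,0,-0.026,0,0,0,-1,0.01,0,-0.013,0,0,0,-1]}}

```text
t: 12.95
tool_pos: [0.3841, -0.3727, 0.342]
tcp_rot: [-2.942, -0.205, -0.956]
contact_force: [-0.0, -0.6, -2.5]
width: 0.0191
```

>>> {"op": "arm_command", "data": {"deltas": [-0.001,-0.039,-0.001,-0.011,0,0.015,-1,-0.002,-0.039,-0.001,-0.011,0,0.015,-1,-0.002,-0.039,-0.002,-0.011,0,0.015,-1,-0.003,-0.039,-0.002,-0.011,0,0.015,-1,-0.004,-0.039,-0.003,-0.011,0,0.015,-1]}}

```text
t: 13.45
tool_pos: [0.3483, -0.1783, 0.3377]
tcp_rot: [-2.972, -0.064, -0.958]
contact_force: [0.5, 1.4, -2.8]
width: 0.0189
```

>>> {"op": "arm_command", "data": {"deltas": [-0.004,-0.039,-0.003,-0.011,0,0.015,-1,-0.003,-0.032,-0.002,-0.009,0,0.0125,-1,-0.004,-0.032,-0.003,-0.009,0,0.0125,-1,-0.004,-0.032,-0.003,-0.009,0,0.0125,-1,-0.005,-0.032,-0.003,-0.009,0,0.0125,-1]}}

```text
t: 13.95
tool_pos: [0.3213, -0.012, 0.338]
tcp_rot: [2.983, -0.056, 0.961]
contact_force: [1.1, 1.0, -2.3]
width: 0.0188
```

>>> {"op": "arm_command", "data": {"deltas": [-0.005,-0.032,-0.004,-0.009,0,0.0125,-1,-0.005,-0.032,-0.004,-0.009,0,0.0125,-1,-0.006,-0.032,-0.004,-0.009,0,0.0125,-1,0,0,0,0,0,0,-1]}}

```text
t: 14.35
tool_pos: [0.3055, 0.0883, 0.3385]
tcp_rot: [2.974, -0.104, 0.956]
contact_force: [-0.1, -0.1, -2.8]
width: 0.0187
```

```bash
python3 -c "
from h import *
R=tool(-4.7,-36)
plan([((.306,.086,.34),R,1),((.306,.086,.202),R,5)],-1)
cv2.imwrite('pics/sc7.png',grab_frame('scene'))
"
```

```text
t 14.35 at [0.3055 0.0883 0.3385] q [ 0.17 -0.67  2.13 -0.15  1.08  1.84] F [-0.1 -0.1 -2.8] w 0.0187
0.0014, 0.0022, -0.0009, -0.0124, 0.0066, 0.008, -1,
-0.0162, 0, 0.0223, 0, 0, 0, -1,
-0.0162, 0, 0.0224, 0, 0, 0, -1,
-0.0162, 0, 0.0223, 0, 0, 0, -1,
-0.0163, 0, 0.0223, 0, 0, 0, -1
--
-0.0162, 0, 0.0224, 0, 0, 0, -1,
end [0.306 0.086 0.202]
```

>>> {"op": "arm_command", "data": {"deltas": [-0.015,0.002,0.0215,-0.012,0.006,0.008,-1,-0.016,0,0.022,0,0,0,-1,-0.016,0,0.022,0,0,0,-1,-0.016,0,0.022,0,0,0,-1,-0.016,0,0.022,0,0,0,-1]}}

```text
t: 14.9
tool_pos: [0.3075, 0.08, 0.2029]
tcp_rot: [2.953, -0.144, 0.961]
contact_force: [-0.3, -0.3, -3.4]
width: 0.0189
```

>>> {"op": "arm_command", "data": {"deltas": [0,0,0,0,0,0,-1,0,0,0,0,0,0,-1]}}

```text
t: 15.1
tool_pos: [0.3079, 0.0805, 0.2043]
tcp_rot: [2.953, -0.142, 0.962]
contact_force: [0.4, 1.2, -2.0]
width: 0.0189
```

```bash
python3 - <<'E'
from h import *
R=tool(-4.7,-36)
m=camera_model('wrist');f=grab_frame('wrist');g=grab_frame('scene')
plan([((.306,.086,.1955),R,1)],-1)
a=cv2.resize(f,(400,300));b=cv2.resize(g[200:350,200:400],(400,300));c=g[240:340,220:420]
cv2.imwrite('pics/w8.png',f);cv2.imwrite('pics/sc8.png',g)
cv2.imwrite('pics/q8.png',np.vstack([np.hstack([a,b]),cv2.resize(f[0:180],(800,300))]))
E
```

```text
t 15.2 at [0.3089 0.081  0.2066] q [ 0.15 -0.55  2.34 -0.21  0.74  1.93] F [-0.7  0.  -2. ] w 0.0188
-0.0093, -0.0047, 0.0069, 0.009, -0.0069, -0.0103, -1,
end [0.306  0.086  0.1956]
```

View pics/q8.png

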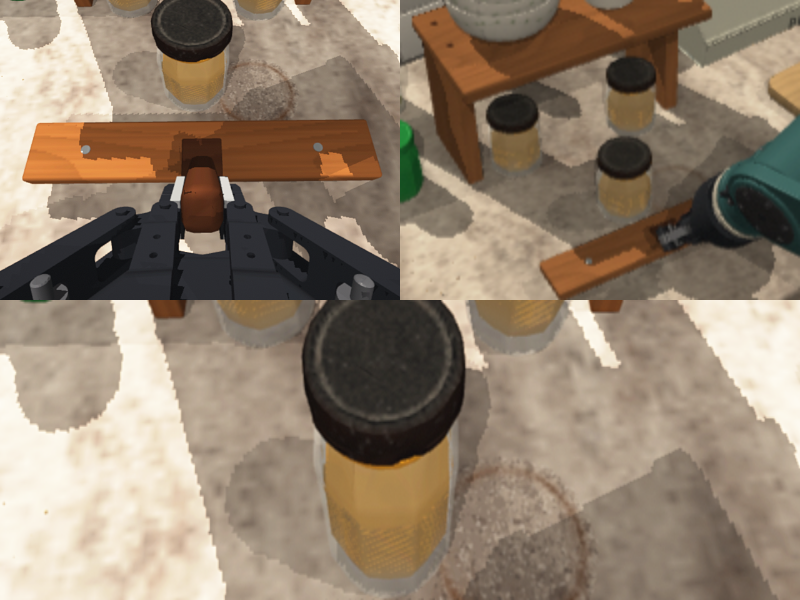

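Wrist panel: the straightedge is held level behind the stray jar. Its front edge runs from (64,198) to (586,192) full-frame, and the uprights' front feet are at (134,11) and (485,8). I'll compute the relative angle.

```bash
python3 - <<'E'
from h import *
np.set_printoptions(precision=4,suppress=True)
m=camera_model('wrist')
yw=lambda a,b:np.degrees(np.arctan2(-(a-b)[0],(a-b)[1]))
for z in(.03,.034): 
    a,b=onz(m,(64,198.5),z),onz(m,(586,192),z);c,d=onz(m,(38,291),z),onz(m,(610,283.5),z)
    print('plate',a,b,yw(a,b),np.linalg.norm(a-b),yw(c,d),'mid',(a+b)/2)
L=[(120,11.5),(148,11)];Rr=[(472,9),(498,8.4)]
l=sum(onz(m,p,0) for p in L)/2;r=sum(onz(m,p,0) for p in Rr)/2
print('shelf',l,r,np.linalg.norm(l-r),yw(l,r),(l+r)/2)
Rt=Ro.from_rotvec(read_state()['tcp_rot']).as_matrix();print('tool yaw',np.degrees(np.arctan2(Rt[0,1],-Rt[1,1])),'roll',Rt[2,1])
# jar c bottom front at (380,290)->full
print('jar c lid',onz(m,(192*1.6,28*1.6),.086))
E
```

```text
plate [0.4926 0.2126 0.03  ] [ 0.4686 -0.0861  0.03  ] -4.592611209408786 0.29969069512665414 -4.653260930823168 mid [0.4806 0.0633 0.03  ]
plate [0.4902 0.2097 0.034 ] [ 0.4667 -0.0827  0.034 ] -4.592611209408802 0.2933761835420598 -4.653260930823167 mid [0.4785 0.0635 0.034 ]
shelf [0.6838 0.2039 0.    ] [ 0.6596 -0.0883  0.    ] 0.29328724900478087 -4.736573371673562 [0.6717 0.0578 0.    ]
tool yaw -5.483036495134248 roll 0.0011929872895677894
jar c lid [0.5335 0.0679 0.086 ]
```

```bash
python3 - <<'E'
from h import *
s=read_state();p=s['tool_pos'];R=Ro.from_rotvec(s['tcp_rot']);y=np.radians(-4.7)
ax=np.array([np.cos(y),np.sin(y),0]);ay=np.array([-np.sin(y),np.cos(y),0])
p1=p+ay*.007;p1[2]=.2;p2=p1.copy();p2[2]=.195
plan([(p1,R,1),(p2,R,1),(p2+ax*.01,R,1),(p2+ax*.11,R,10)],-1)
E
```

```text
t 15.2 at [0.3089 0.081  0.2066] q [ 0.15 -0.55  2.34 -0.21  0.74  1.93] F [-0.7  0.  -2. ] w 0.0188
-0.004, -0.007, 0.0053, 0, 0, 0, -1,
-0.003, 0, 0.004, 0, 0, 0, -1,
0.0081, -0.0001, 0.0059, 0, 0, 0, -1,
0.008, -0.0001, 0.0059, 0, 0, 0, -1,
0.0081, -0.0002, 0.006, 0, 0, 0, -1
--
0.008, -0.0001, 0.0059, 0, 0, 0, -1,
0.0081, -0.0002, 0.0059, 0, 0, 0, -1,
0.008, -0.0001, 0.006, 0, 0, 0, -1,
0.0081, -0.0001, 0.0059, 0, 0, 0, -1,
0.008, -0.0002, 0.006, 0, 0, 0, -1
--
0.0081, -0.0001, 0.0059, 0, 0, 0, -1,
0.008, -0.0002, 0.0059, 0, 0, 0, -1,
0.0081, -0.0001, 0.006, 0, 0, 0, -1,
end [0.4192 0.079  0.195 ]
```

>>> {"op": "arm_command", "data": {"deltas": [-0.004,-0.007,0.005,0,0,0,-1,-0.003,0,0.004,0,0,0,-1,0,0,0,0,0,0,-1,0,0,0,0,0,0,-1]}}

```text
t: 15.6
tool_pos: [0.3084, 0.0884, 0.1937]
tcp_rot: [2.953, -0.138, 0.966]
contact_force: [-0.0, 0.1, -3.6]
width: 0.0187
```

```bash
python3 -c "
from h import *
s=read_state();print(s['tool_pos'],s['contact_force'])"
```

```text
[0.30842868 0.08835659 0.19374199] [-0.04433136  0.06236194 -3.55013495]
```

>>> {"op": "arm_command", "data": {"deltas": [0.0055,0,0.003,0,0,0,-1,0.008,0,0.006,0,0,0,-1,0.008,0,0.006,0,0,0,-1,0.008,0,0.006,0,0,0,-1,0.008,0,0.006,0,0,0,-1]}}

```text
t: 16.1
tool_pos: [0.355, 0.0839, 0.1939]
tcp_rot: [2.953, -0.138, 0.965]
contact_force: [-3.0, 0.7, -1.4]
width: 0.0188
```

>>> {"op": "arm_command", "data": {"deltas": [0.008,0,0.006,0,0,0,-1,0.008,0,0.006,0,0,0,-1,0.008,0,0.006,0,0,0,-1,0.008,0,0.006,0,0,0,-1,0.008,0,0.006,0,0,0,-1]}}

```text
t: 16.6
tool_pos: [0.4048, 0.0793, 0.1928]
tcp_rot: [2.954, -0.138, 0.965]
contact_force: [-3.1, 0.4, -1.1]
width: 0.019
```

```bash
python3 - <<'E'
from h import *
s=read_state();p=s['tool_pos'];R=Ro.from_rotvec(s['tcp_rot']);y=np.radians(-4.7)
ax=np.array([np.cos(y),np.sin(y),0]);ay=np.array([-np.sin(y),np.cos(y),0])
d=p-[.3084,.0884,.1937];print('adv',d@ax,'lat',d@ay,'dz',d[2])
f=grab_frame('scene');w=grab_frame('wrist')
M=R.as_matrix();print('yaw',np.degrees(np.arctan2(M[0,1],-M[1,1])))
plan([(p+ax*.05+[0,0,.195-p[2]],R,5)],-1)
cv2.imwrite('pics/sc9.png',f)
cv2.imwrite('pics/q9.png',np.vstack([np.hstack([cv2.resize(w,(400,300)),cv2.resize(f[200:350,200:400],(400,300))])]))
E
```

```text
adv 0.09684320494852486 lat -0.0011665918654912809 dz -0.0008737276397039195
yaw -5.392038500582686
t 16.7 at [0.4054 0.0793 0.1933] q [ 0.1  -0.24  2.18 -0.21  0.59  1.9 ] F [ 0.2 -0.2 -2.7] w 0.0189
0.0082, -0.0001, 0.0056, 0, -0.0003, -0.0001, -1,
0.0081, -0.0001, 0.0055, 0, -0.0003, 0, -1,
0.0082, -0.0002, 0.0056, 0, -0.0003, -0.0001, -1,
0.0082, -0.0001, 0.0056, 0, -0.0003, 0, -1,
0.0081, -0.0001, 0.0055, 0, -0.0003, -0.0001, -1
--
end [0.4546 0.0752 0.195 ]
```

View pics/q9.png

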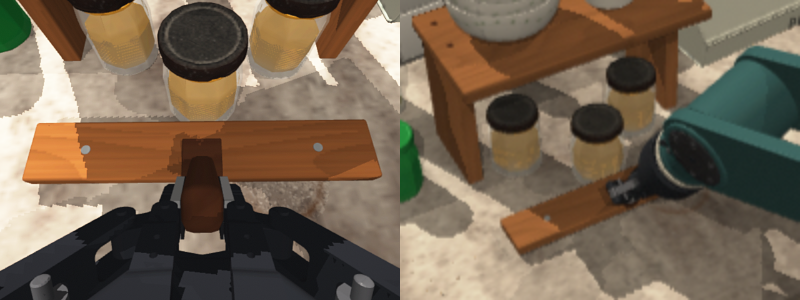

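Wrist panel: the stray jar is being pushed upright, midway between the other two, and the edge is parallel to the uprights. I'll carry on, then go slower.

>>> {"op": "arm_command", "data": {"deltas": [0.0082,0,0.0056,0,0,0,-1,0.0082,0,0.0056,0,0,0,-1,0.0082,-0.001,0.0056,0,0,0,-1,0.0082,0,0.0056,0,0,0,-1,0.0082,0,0.0056,0,0,0,-1]}}

```text
t: 17.2
tool_pos: [0.4543, 0.0757, 0.1943]
tcp_rot: [2.954, -0.138, 0.964]
contact_force: [-1.7, 0.2, -4.6]
width: 0.0189
```

>>> {"op": "arm_command", "data": {"deltas": [0.004,0,0.003,0,0,0,-1,0.004,0,0.003,0,0,0,-1,0.004,0,0.003,0,0,0,-1,0.004,0,0.003,0,0,0,-1,0.004,0,0.003,0,0,0,-1]}}

```text
t: 17.7
tool_pos: [0.4781, 0.0735, 0.1942]
tcp_rot: [2.954, -0.138, 0.963]
contact_force: [-9.1, 0.7, 2.3]
width: 0.0189
```

```bash
python3 - <<'E'
from h import *
s=read_state();p=s['tool_pos'];R=Ro.from_rotvec(s['tcp_rot']);y=np.radians(-4.7)
ax=np.array([np.cos(y),np.sin(y),0]);ay=np.array([-np.sin(y),np.cos(y),0])
d=p-[.3084,.0884,.1937];print('adv',d@ax,'lat',d@ay,'dz',d[2])
M=R.as_matrix();print('yaw',np.degrees(np.arctan2(M[0,1],-M[1,1])))
plan([(p+ax*.005+[0,0,.1945-p[2]],R,1)],-1)
w=grab_frame('wrist');f=grab_frame('scene')
cv2.imwrite('pics/w10.png',w);cv2.imwrite('pics/q10.png',np.hstack([cv2.resize(w,(400,300)),cv2.resize(f[200:350,200:400],(400,300))]))
E
```

```text
adv 0.17034404798878527 lat -0.0009661511152408633 dz 0.0005353890676230433
yaw -5.389522693084057
t 17.7 at [0.4781 0.0735 0.1942] q [ 0.07 -0.07  2.03 -0.18  0.56  1.85] F [-9.1  0.7  2.3] w 0.0189
0.0042, -0.0001, 0.0027, 0, 0, 0, -1,
end [0.4831 0.0731 0.1945]
```

View pics/q10.png

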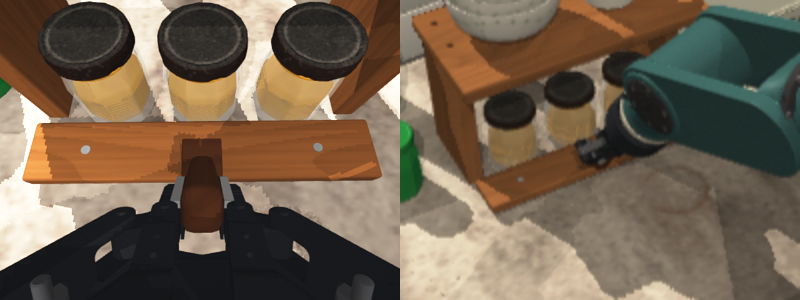

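>>> {"op": "arm_command", "data": {"deltas": [0.0032,0,0.0023,0,0,0,-1,0.0032,0,0.0023,0,0,0,-1,0.0032,0,0.0023,0,0,0,-1]}}

```text
t: 18.1
tool_pos: [0.4895, 0.0723, 0.194]
tcp_rot: [2.955, -0.138, 0.962]
contact_force: [-7.9, 0.3, 0.5]
width: 0.0188
```

>>> {"op": "arm_command", "data": {"deltas": [0.0024,0,0.0018,0,0,0,-1,0.0024,0,0.0018,0,0,0,-1]}}

```text
t: 18.3
tool_pos: [0.4942, 0.0719, 0.1936]
tcp_rot: [2.956, -0.138, 0.954]
contact_force: [-33.2, 3.1, 17.9]
width: 0.0183
```

>>> {"op": "arm_command", "data": {"deltas": [0,0,0,0,0,0,-1]}}

```text
t: 18.4
tool_pos: [0.4941, 0.0719, 0.1934]
tcp_rot: [2.956, -0.137, 0.954]
contact_force: [-18.2, 0.4, 7.2]
width: 0.0189
```

```bash
python3 - <<'E'
from h import *
s=read_state();p=s['tool_pos'];R=Ro.from_rotvec(s['tcp_rot']);y=np.radians(-4.7)
print(p,s['contact_force'],'torque tool',s['ft_torque'])
M=R.as_matrix();print('yaw',np.degrees(np.arctan2(M[0,1],-M[1,1])),'lean',np.degrees(np.arctan2(M[2,0],-M[2,2])))
m=camera_model('wrist');w=grab_frame('wrist');w[:, :]=w
cv2.imwrite('pics/w11.png',w)
z=lambda a:cv2.resize(a,(400,300),interpolation=2)
f=grab_frame('scene')
cv2.imwrite('pics/q11.png',np.vstack([np.hstack([z(w[120:270,20:220]),z(w[120:270,430:630])]),np.hstack([cv2.resize(w,(400,300)),z(f[200:350,200:400])])]))
E
```

```text
[0.49413071 0.07191868 0.19341271] [-18.17879265   0.37259784   7.23285762] torque tool [0.18873926 2.15538853 0.22599802]
yaw -5.3781655953053935 lean 35.79850253010166
```

View pics/q11.png

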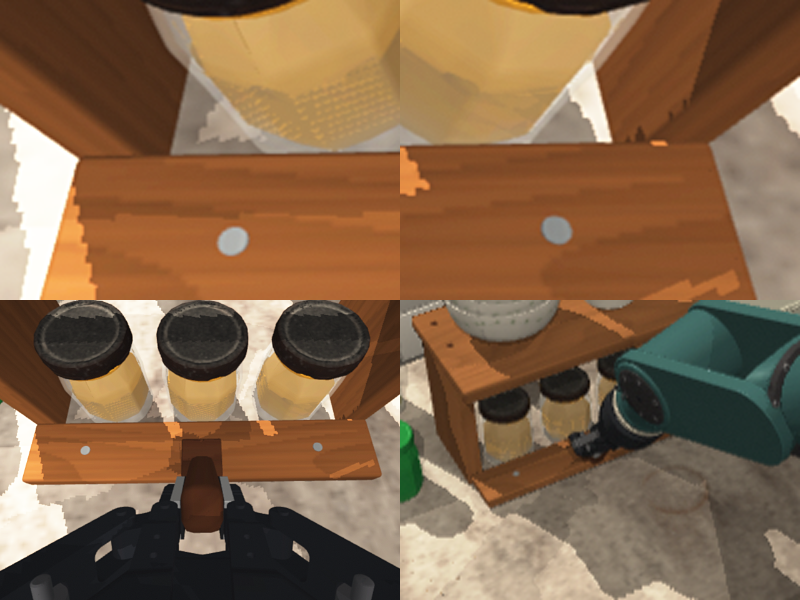

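The close-ups show the straightedge's edge flush against both uprights, left at about (130,157) and right at about (660,143). All three jars are upright in one row behind it. The yaw moment is only 0.2 N·m, so both uprights carry the contact. I'll withdraw now.

```bash
python3 - <<'E'
from h import *
s=read_state();p=s['tool_pos'];R=Ro.from_rotvec(s['tcp_rot']);y=np.radians(-4.7)
ax=np.array([np.cos(y),np.sin(y),0])
E=Ro.from_rotvec([-2.94,-.203,-.952]);p1=p-ax*.03;p1[2]+=.001;a=p-ax*.13;a[2]=.196;b=a.copy();b[2]=.34
plan([(p1,R,3),(a,R,4),(b,R,4),((.365,-.14,.345),tool(2,-36),6),((.3823,-.3725,.32),E,7),((.3823,-.3725,.235),E,3)],-1)
E
```

```text
t 18.5 at [0.4941 0.0719 0.1933] q [ 0.06 -0.03  1.99 -0.17  0.56  1.84] F [-18.1   0.6   6.7] w 0.0191
-0.0079, 0.0001, -0.0061, 0, 0, 0, -1,
-0.0079, 0.0001, -0.0061, 0, 0, 0, -1,
-0.0079, 0.0002, -0.0062, 0, 0, 0, -1,
-0.02, 0.0003, -0.015, 0, 0, 0, -1,
-0.0201, 0.0003, -0.0149, 0, 0, 0, -1
--
-0.02, 0.0002, -0.015, 0, 0, 0, -1,
-0.02, 0.0003, -0.0149, 0, 0, 0, -1,
0.0211, 0.0001, -0.0292, 0, 0, 0, -1,
0.021, 0.0002, -0.0292, 0, 0, 0, -1,
0.0211, 0.0001, -0.0292, 0, 0, 0, -1
--
0.021, 0.0001, -0.0292, 0, 0, 0, -1,
0.0033, 0.0369, 0.0015, 0.0131, 0.0006, -0.017, -1,
0.0027, 0.037, 0.001, 0.013, 0.0005, -0.017, -1,
0.002, 0.0371, 0.0006, 0.0131, 0.0006, -0.017, -1,
0.0014, 0.0371, 0.0001, 0.013, 0.0006, -0.017, -1
--
0.0008, 0.0371, -0.0005, 0.0131, 0.0005, -0.0171, -1,
0.0001, 0.0371, -0.0009, 0.013, 0.0006, -0.017, -1,
-0.001, 0.0333, 0.0037, 0.0089, -0.0003, -0.0118, -1,
-0.0015, 0.0333, 0.0033, 0.009, -0.0003, -0.0118, -1,
-0.0018, 0.0333, 0.0031, 0.0089, -0.0002, -0.0118, -1
--
-0.0022, 0.0333, 0.0028, 0.009, -0.0003, -0.0118, -1,
-0.0026, 0.0333, 0.0025, 0.0089, -0.0003, -0.0118, -1,
-0.003, 0.0333, 0.0021, 0.0089, -0.0003, -0.0118, -1,
-0.0034, 0.0332, 0.0019, 0.009, -0.0003, -0.0119, -1,
-0.0166, 0.0001, 0.023, 0, 0, 0, -1
--
-0.0166, 0, 0.0229, 0, 0, 0, -1,
-0.0166, 0.0001, 0.023, 0, 0, 0, -1,
end [ 0.3823 -0.3725  0.235 ]
```

>>> {"op": "arm_command", "data": {"deltas": [-0.008,0,-0.006,0,0,0,-1,-0.008,0,-0.006,0,0,0,-1,-0.008,0,-0.006,0,0,0,-1,-0.02,0,-0.015,0,0,0,-1,-0.02,0,-0.015,0,0,0,-1]}}

```text
t: 19.0
tool_pos: [0.4156, 0.0792, 0.1953]
tcp_rot: [2.953, -0.139, 0.966]
contact_force: [-0.0, 0.5, -2.1]
width: 0.0191
```

>>> {"op": "arm_command", "data": {"deltas": [-0.02,0,-0.015,0,0,0,-1,-0.02,0,-0.015,0,0,0,-1,0.021,0,-0.029,0,0,0,-1,0.021,0,-0.029,0,0,0,-1,0.021,0,-0.029,0,0,0,-1]}}

```text
t: 19.5
tool_pos: [0.3651, 0.0842, 0.304]
tcp_rot: [2.954, -0.137, 0.966]
contact_force: [1.2, 0.0, -3.7]
width: 0.0188
```

>>> {"op": "arm_command", "data": {"deltas": [0.021,0,-0.029,0,0,0,-1,0.003,0.037,0.001,0.013,0.0005,-0.017,-1,0.003,0.037,0.001,0.013,0.0005,-0.017,-1,0.002,0.037,0,0.013,0.0005,-0.017,-1,0.001,0.037,0,0.013,0.0005,-0.017,-1]}}

```text
t: 20.0
tool_pos: [0.3644, -0.0649, 0.3433]
tcp_rot: [2.98, -0.009, 0.981]
contact_force: [0.4, 1.2, -4.4]
width: 0.0185
```

>>> {"op": "arm_command", "data": {"deltas": [0.001,0.037,0,0.013,0.0005,-0.017,-1,0,0.037,-0.001,0.013,0.0005,-0.017,-1,-0.001,0.033,0.003,0.009,0,-0.012,-1,-0.001,0.033,0.003,0.009,0,-0.012,-1,-0.002,0.033,0.003,0.009,0,-0.012,-1]}}

```text
t: 20.5
tool_pos: [0.3719, -0.2383, 0.3347]
tcp_rot: [-2.962, -0.117, -0.972]
contact_force: [1.2, 0.9, -2.7]
width: 0.0185
```

>>> {"op": "arm_command", "data": {"deltas": [-0.002,0.033,0.003,0.009,0,-0.012,-1,-0.003,0.033,0.0025,0.009,0,-0.012,-1,-0.003,0.033,0.002,0.009,0,-0.012,-1,-0.003,0.033,0.002,0.009,0,-0.012,-1,0,0,0,0,0,0,-1]}}

```text
t: 21.0
tool_pos: [0.3823, -0.3721, 0.3193]
tcp_rot: [-2.942, -0.198, -0.962]
contact_force: [-0.2, -0.3, -2.3]
width: 0.0187
```

```bash
python3 - <<'E'
from h import *
E=Ro.from_rotvec([-2.94,-.203,-.952])
plan([((.3823,-.3725,.30),E,1),((.3823,-.3725,.22),E,3)],-1)
E
```

```text
t 21.0 at [ 0.3823 -0.3721  0.3193] q [-1.04 -0.01  1.7   0.61  1.24  0.26] F [-0.2 -0.3 -2.3] w 0.0187
-0.0114, 0.0004, 0.0155, 0.0056, -0.0055, -0.0016, -1,
-0.0156, 0, 0.0216, 0, 0, 0, -1,
-0.0157, 0.0001, 0.0216, 0, 0, 0, -1,
-0.0156, 0, 0.0217, 0, 0, 0, -1,
end [ 0.3824 -0.3725  0.22  ]
```

>>> {"op": "arm_command", "data": {"deltas": [-0.011,0,0.0155,0.005,-0.005,-0.002,-1,-0.016,0,0.0216,0,0,0,-1,-0.0155,0,0.0216,0,0,0,-1,-0.0155,0,0.0216,0,0,0,-1,0,0,0,0,0,0,-1]}}

```text
t: 21.5
tool_pos: [0.3818, -0.3646, 0.2154]
tcp_rot: [-2.929, -0.208, -0.941]
contact_force: [-0.1, 1.4, -3.2]
width: 0.019
```

>>> {"op": "arm_command", "data": {"deltas": [-0.002,0,0.003,0,0,0,-1,-0.002,0,0.003,0,0,0,-1,0,0,0,0,0,0,-1]}}

```text
t: 21.8
tool_pos: [0.3839, -0.368, 0.2152]
tcp_rot: [-2.936, -0.211, -0.957]
contact_force: [0.9, -0.7, -1.9]
width: 0.0189
```

>>> {"op": "arm_command", "data": {"deltas": [-0.001,0.004,0.002,0,0,0,-1,-0.001,0,0.002,0,0,0,-1,0,0,0,0,0,0,-1]}}

```text
t: 22.1
tool_pos: [0.3849, -0.3719, 0.2097]
tcp_rot: [-2.935, -0.209, -0.955]
contact_force: [-0.9, -0.5, -3.8]
width: 0.0189
```

>>> {"op": "arm_command", "data": {"deltas": [-0.0006,0,0.0008,0,0,0,-1,-0.0006,0,0.0008,0,0,0,-1,0,0,0,0,0,0,-1]}}

```text
t: 22.4
tool_pos: [0.385, -0.372, 0.2089]
tcp_rot: [-2.934, -0.21, -0.957]
contact_force: [-3.3, 1.1, 4.0]
width: 0.0188
```

>>> {"op": "arm_command", "data": {"deltas": [-0.0006,0,0.0008,0,0,0,-1,0,0,0,0,0,0,-1,0,0,0,0,0,0,-0.4,0,0,0,0,0,0,0.5,0,0,0,0,0,0,1]}}

```text
t: 22.9
tool_pos: [0.385, -0.3718, 0.2066]
tcp_rot: [-2.935, -0.209, -0.956]
contact_force: [0.8, 0.2, 0.0]
width: 0.0539
```

>>> {"op": "arm_command", "data": {"deltas": [0,0,0,0,0,0,1,0,0,0,0,0,0,1,0,0,-0.02,0,0,0,1,0,0,-0.04,0,0,0,1,0,0,-0.045,0,0,0,1]}}

```text
t: 23.4
tool_pos: [0.3232, -0.3804, 0.2909]
tcp_rot: [-2.932, -0.209, -0.952]
contact_force: [0.6, -0.4, 0.9]
width: 0.0855
```

>>> {"op": "arm_command", "data": {"deltas": [0,0,-0.03,0,0,0,1,0,0,0,0,0,0,1,0,0,0,0,0,0,1]}}

```text
t: 23.7
tool_pos: [0.306, -0.3837, 0.3161]
tcp_rot: [-2.936, -0.209, -0.956]
contact_force: [0.8, 0.1, -0.5]
width: 0.0855
```

```bash
python3 - <<'E'
from h import *
s=read_state();print(s['t'],s['tool_pos'],s['contact_force'],s['width'])
w,f,t=grab_frame('wrist'),grab_frame('scene'),grab_frame('top')
z=lambda a:cv2.resize(a,(400,300),interpolation=2)
cv2.imwrite('pics/q12.png',np.vstack([np.hstack([z(w),z(f[200:350,180:380])]),np.hstack([z(t[150:300,180:380]),z(f[300:420,130:290])])]))
E
```

```text
23.7 [ 0.30604704 -0.38373312  0.31609443] [ 0.8471093   0.07011146 -0.49838202] 0.08548097050966172
```

View pics/q12.png

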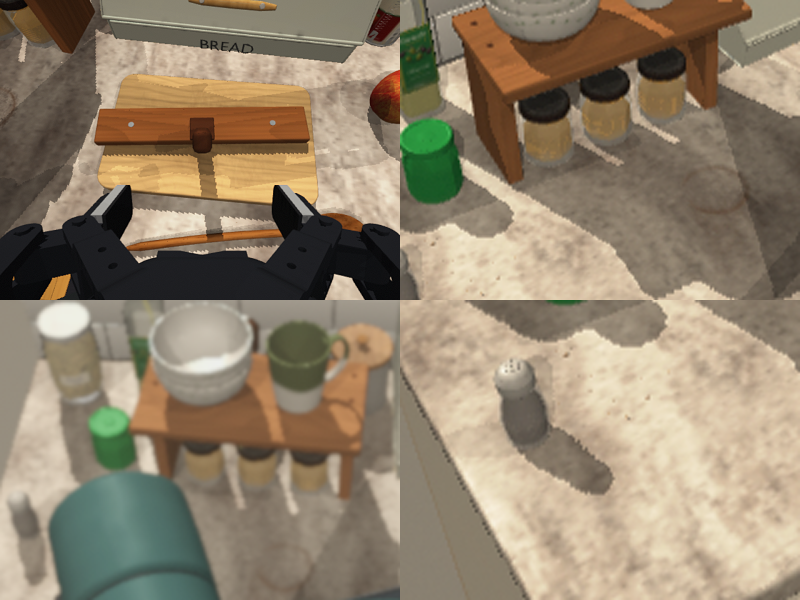

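Final look: the straightedge lies flat on the board, handle at about (203,135) in the wrist panel. The three lids at (545,102), (605,82) and (662,63) in the scene crop form a straight line under the shelf. The shaker stands where it was and the gripper is clear, so I'm handing in.

```bash
python3 -c "
from rig import *
print(sign_off())"
```

```text
the job is handed in; nothing more can be done
None
```

The job is done and handed in, at about 24 s of the 72 s allowed.

I stood the stray jar in front of the gap. I then gripped the straightedge by its handle with the gripper leaned back about 36°. With its front edge I pushed all three jars back until it met both uprights. Last, I laid it back on the chopping board and let go.

**Contact with the uprights:** at the stop, close-ups showed the edge flush against both. The force settled at 18 N after a 33 N peak in the readings, and the small turning moment (0.2 N·m) means both sides carried it.

**Final pictures:** three upright jars stand in one straight, evenly spaced row under the shelf. The straightedge lies flat on the board, the shaker stands where it was, and the gripper is open and clear. I judged the jars' fronts level with the uprights from the contact and the pictures, and did not measure this separately after withdrawing.

**Disagreements along the way:**
- The camera views differed by 2 to 6 mm on the shelf's position.
- The straightedge's yaw on the board read 9.4° from the top camera and 7.7° from the wrist camera. I used 8°.
- The arm settled up to 8 mm off some targets, which I corrected before any contact.

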